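Swing the seed tray round on its corner pin and latch it

ROBOT

A 7-joint arm with a two-finger parallel gripper is mounted at the origin on the work surface. World frame = base frame: x ahead of the robot, y to its left, z up, the work surface at z = 0. Lengths are in m, angles in degrees, forces in N, time in s.
With the tool pointing down it reaches from about 0.425 to 0.825 m from the base axis. Payload 3.6 kg.
Tool frame: the origin (TCP) lies between the finger pads; the fingertips stand 22 mm ahead of it and the grasp point (between the pads) lies 3 mm ahead of it (tip_extent is the distance from the TCP to the fingertips, in m); z points along the fingers, y is the direction in which the jaws open and shut (so a half turn about z gives the same grasp; the last joint's range is limited). The gripper opens to 85 mm and grips with 20 to 120 N. Pads are 22 mm wide; open, the fingers measure 114 mm over their backs; the gripper's body (76 mm by 85 mm) begins 54 mm behind the grasp point. The pads swing forward as they close: fully open they stand 13 mm farther back than shut.
Start: joints at [-69.643, 35.231, -0.722, 81.555, 0.464, 63.22, -2.315], TCP at [0.242, 0.603, 0.253] pointing down, gripper open.
Joint ranges: [-178.69, 178.69], [-17.37, 117.87], [-77.05, 75.6], [15.02, 138.74], [-78.02, 258.01], [0.78, 113.62], [-162.83, 162.83]. Speed limits (degrees/s): [159.86, 159.86, 180, 180, 180, 180, 180].

INTERFACE

Orientations are given as [roll, pitch, yaw] about the fixed x, y, z axes, in that order (R = Rz(yaw) Ry(pitch) Rx(roll)).
In Python, from workcell import * gives the robot as it stands. The module is installed in compiled form; this text tells all that it offers.
- The arm moves only by the tool move_arm, never from a script. Its argument "targets" is a list of rows, each an object with "xyz": the shift along the tool's x, y, z in m, a list of three; "yaw": the turn about the tool's z in degrees. A call has 1 to 10 rows; each row shifts and turns the pose as measured when the row begins, along the tool's axes as they then stand; what a row does not reach is not made up. A row lasts 1/8 s, in which the tool goes at most 62.5 mm and 10.7 degrees, less where a joint would pass 70% of its speed; a pose out of reach is approached as far as the arm can. A call is refused whole if a number of a shift passes 0.0625 or a number of a turn 10.7, either way. A call with a gripper value outside its range is refused whole. "jaw" is the opening, from -1 (shut) to 1 (fully open), so that 0 is half open, set as the call begins (left out, the last holds). The fingers move at their own pace and stop on an object; "grip_force" is the grip in N (left out, the last holds). Time passes only in rows, so rows that do not move let the fingers close. It gives the time, the measured TCP pose, the force and the opening at its end, in the units of the state.
- read_state(): the state, without advancing time (a new reading comes with each control period).
- camera(name): name is "side" or "top" or "wrist"; returns the picture (420x560x3 uint8, red, green, blue); there is no depth.
- calibration(name): a dict with "fx", "fy", "cx", "cy" (pixels), "rvec" (rotation vector, rad) and "tvec" (3), from world to camera coordinates, as OpenCV has them; the wrist camera has in their place "hand_eye" (4x4, takes a point from camera to tool coordinates, whose origin is the TCP and whose axes are the flange's). Camera axes: x right, y down, z forward; pixel columns grow to the right and rows downward; lengths in m; the calibration is good to about 2 mm. A picture is of the moment at which its call begins: read the wrist's pose just before it. calibration takes no time and is no camera call.
- sign_off(): hands the job in, once; it reports no verdict.
Trained networks look in the newest picture that a camera, given by its name, has taken for a name from the list of things; names that differ only in an ending like _2 or _b are one class to them, and where a whole thing is asked for, a point or a joint stands for the part that bears it (a point fixed in the world has none). Each returns a list of dicts, best first, with "confidence" (0 to 1); they miss things now and then, are a little off and sometimes report something else, mostly with a low value. They report only what shows in the picture. A call takes as long as a camera call.
- recognise(target, camera): "position" ([x, y, z] in m, in world coordinates, good to about 4 mm: the middle of the surface that is visible of it).
The state is a dict: "clock": time; "q": joint angles; "qd": joint speeds; "effort": joint torques, N m; "tool_pos": TCP position; "tool_rot": TCP orientation; "ft_force": force on the tool from outside, world axes, zero at the start; "wrist_torque": the same for the moment, N m; "finger_gap": opening from 0.0 (shut) to 1.0 (fully open).
Only numpy, scipy, OpenCV 4.12 (cv2) and the standard library are available. Lean on these libraries where they do the work, as an engineer would, in place of code of your own. Each camera call takes 0.05 s, during which the arm holds its last target.

TASK

Push the metal seed tray near its free corner so that it swings round on its corner pin, until it has pressed the rubber-tipped spring bumper all the way in; feel for the end and press firmly but gently, without ramming it. Then bring the latch lever round until its upright post rests against the tray's side, so the tray stays against the bumper, and let go. Leave the other things on the table alone.

Things in the scene. Friction and masses are not known exactly. Their poses are not given: they have to be found in the camera images.
- tray: Plain metal seed tray with open cells, 220 x 130 x 40 mm, 0.5 to 1.0 kg. A flat ear at one corner sits with 1 mm play on a fixed capped pin; it slides on the board. Origin: on the pin hole's axis, at the tray's underside; z up; x along the long sides, away from the pin. Walls span x 18 to 238 mm, y -112 to +18 mm. It must turn clockwise seen from above by 30 to 60 degrees; stays where left.
- push_point (a point): Place to push: on the outside of the tray's long side y = +18 mm, 205 mm from the pin along the tray's x, near the free corner, 20 mm above the board. Push square to the side (towards tray -y) and follow the arc about the pin. Sliding friction takes about 2 to 8 N of push here. More than 25 N of the robot on the tray is too hard.
- board: Flat wooden board under it all, fixed to the table, 370 x 430 mm, 6 mm thick (its top at z = 0.006). Origin: on the pin's axis, at the table's surface, z up.
- bumper: Aluminium block 30 x 34 x 44 mm on the board, with a screwed-out sleeve and a sprung rubber-tipped plunger, axis 24 mm above the board. Origin: under its centre, on the board; x points along the plunger to the tray. The sleeve's setting varies and is not reported: the relaxed tip is 61 to 79 mm from the origin along x; it meets the tray's side y = -112 mm about 170 mm from the pin.
- bumper_axis (a point): On the plunger's axis, over the bumper's origin, 24 mm above the board. The plunger gives 8 mm on a weak spring (0.8 to 2 N; the push first rises by some 3 N), then is solid and the push goes on rising: fully in. A push 8 to 11 N above the plain slow sliding push, held half a second, is right (tray on bumper: under 3 N is not home, over 20 N is ramming); then let go: friction keeps it in.
- latch_post (a point): Grip point on the axis of the latch lever's upright round steel post (16 mm dia., from 13 to 85 mm above the table), 70 mm above the table. The post's axis is 85 mm from the lever's hinge axis. It may be gripped or pushed. When closed the post touches the tray's long side y = +18 mm (post axis 26 mm from the tray's x axis) about 190 to 215 mm from the pin.
- latch_hinge (a point): Point on the latch lever's upright hinge axis, 26 mm above the table, beyond the tray's swing. The low lever bar (12 mm wide, top 23 mm above the table) runs from here to the post.
- latch (a joint): Angle of the latch lever (rad): it starts open at about 1.75 to 2.1 and shrinks as the lever turns counter-clockwise (seen from above) towards the tray, touching it at about 0.2 to 0.7. Stiff: about 2 N at the post moves it, and it stays where it is left.
- planter: White square ceramic planter, 130 x 130 x 120 mm, origin under its centre. Leave alone.
- mister: Stainless steel mister, 76 mm dia., 165 mm high, origin under its centre. Leave alone.
- scoop: Orange plastic hand scoop, 190 mm long, lying flat, origin under the joint of handle and blade. Leave alone.
- clear_lid: Clear acrylic seed tray lid, 200 x 130 x 47 mm, origin under its centre. Leave alone.

How it is judged:
By the outcome, as a careful person would: the job done as asked, in the order asked, and still so for the second after the job is handed in, with the robot touching nothing.
It also fails if it takes over 72 s, if anything falls off the work surface, if the arm or the gripper's body presses on something with over 40 N, if the wrist force passes 120 N, or if a joint passes its speed limit or range.

## Working session

There is one attempt and no reset: what is moved stays moved. The work goes in short steps, Python scripts to look and compute and a tool call to move; the robot and the scene stay as the last step left them, time stands still between calls to the robot, and variables do not carry over. Pictures are saved under pics/ and viewed, and the job is handed in when it is done.

Besides the shell and the picture viewer there is one more tool, called after "Emit:" as a command line: name --argument value ..., lists and objects as JSON in quotes. move_arm: Moves the arm, as the interface text tells. Its arguments: {"type":"object","properties":{"targets":{"type":"array","items":{"type":"object","properties":{"xyz":{"type":"array","items":{"type":"number"}},"yaw":{"type":"number"}}}},"jaw":{"type":"number"},"grip_force":{"type":"number"}},"required":["targets"]}

```bash
mkdir -p pics; ls; cat > h.py <<'E'
from workcell import *
import numpy as np, cv2
def K(c): return np.array([[c['fx'],0,c['cx']],[0,c['fy'],c['cy']],[0,0,1.]])
def snap(n,f):
    im=camera(n); cv2.imwrite('pics/'+f,im[:,:,::-1]); return im
def ray(name,u,v,z):
    c=calibration(name); R=cv2.Rodrigues(np.array(c['rvec'],float))[0]; t=np.array(c['tvec'],float).ravel()
    d=R.T@np.linalg.inv(K(c))@np.array([u,v,1.]); o=-R.T@t
    return o+d*(z-o[2])/d[2]
def proj(name,P):
    c=calibration(name); return cv2.projectPoints(np.array(P,float).reshape(-1,3),np.array(c['rvec'],float),np.array(c['tvec'],float),K(c),None)[0].reshape(-1,2)
E
python3 - <<'E'
from h import *
s=read_state(); print(s['clock'],s['tool_pos'],s['tool_rot'],s['ft_force'],s['finger_gap'])
snap('top','top0.png'); snap('side','side0.png')
for n in ['tray','push_point','board','bumper','latch_post','latch_hinge']:
    for r in recognise(n,'top')[:2]: print(n,np.round(r['position'],3),r['confidence'])
c=calibration('top');print(c)
print(read_state()['clock'])
E
```

```text
pics
0.0 [0.24190192 0.60253918 0.25212761] [-1.79850964e+02  1.29405068e-03  1.58130170e+02] [-0.140034   -0.19825391 -0.09344684] 0.9988187349255339
tray [ 0.57  -0.043  0.017] 0.63
tray [ 0.609 -0.502  0.041] 0.5
push_point [ 0.569 -0.044  0.017] 0.83
push_point [ 0.413 -0.418  0.11 ] 0.46
board [ 0.677 -0.051  0.004] 0.97
bumper [ 0.759 -0.184  0.037] 0.66
latch_post [0.686 0.079 0.025] 0.54
latch_hinge [0.686 0.078 0.026] 0.47
{'fx': 495.07620778208826, 'fy': 495.07620778208826, 'cx': 285.87800296638295, 'cy': 204.34022887830517, 'rvec': array([ 2.1747939 , -2.15745358,  0.12214723]), 'tvec': array([-0.024016  ,  0.57551978,  1.68056302])}
0.4
```

View pics/top0.png

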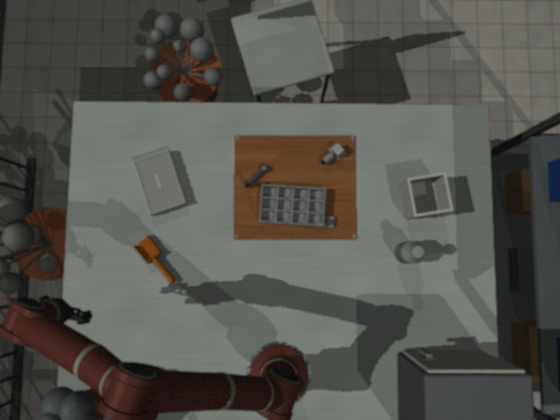

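View pics/side0.png

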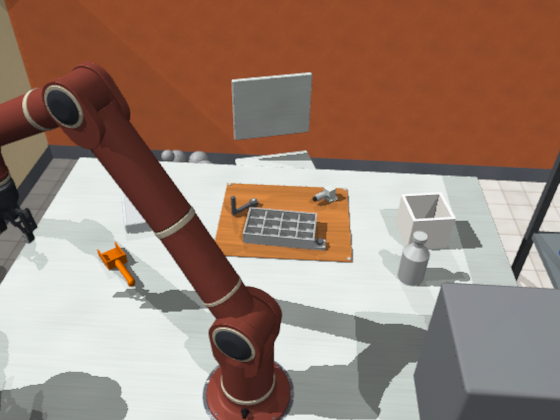

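```bash
python3 - <<'E'
import cv2
im=cv2.imread('pics/top0.png'); cv2.imwrite('pics/top0z.png',cv2.resize(im[80:280,200:420],None,fx=3.4,fy=3,interpolation=cv2.INTER_CUBIC)[:600,:748])
E
```

```text
(no output)
```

View pics/top0z.png

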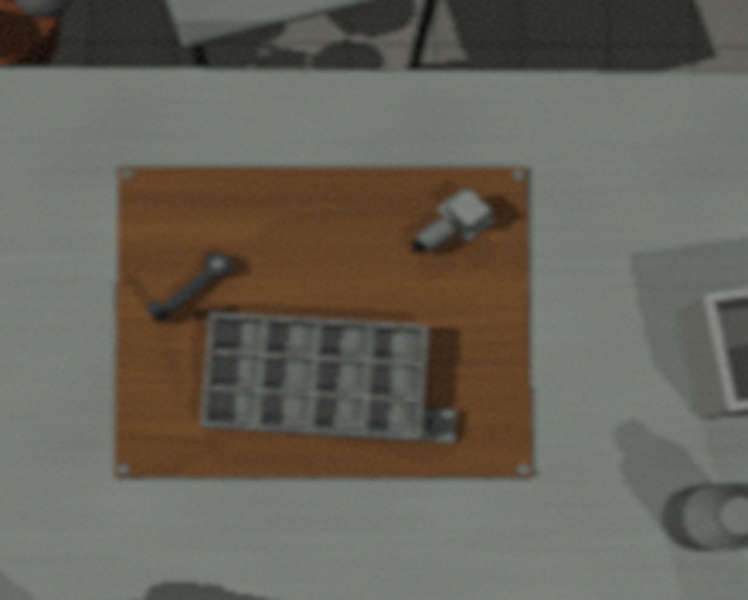

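```bash
python3 - <<'E'
from h import *
Z=lambda x,y:(200+x/3.4,80+y/3)
for n,x,y,z in [('pin',442,425,.012),('TL',210,313,.046),('TR',428,325,.046),('BR',424,438,.046),('BL',202,425,.046),('posttop',157,312,.085),('hinge',217,263,.026),('bumpblk',467,209,.05),('tip',417,246,.03),('bTL',118,167,.006),('bTR',528,167,.006),('bBL',116,477,.006),('bBR',534,477,.006)]:
    print(n,ray('top',*Z(x,y),z).round(4))
E
```

```text
pin [ 0.5184 -0.1737  0.012 ]
TL [0.6428 0.0642 0.046 ]
TR [ 0.6307 -0.1567  0.046 ]
BR [ 0.5008 -0.1525  0.046 ]
BL [0.5138 0.0706 0.046 ]
posttop [0.6376 0.1148 0.085 ]
hinge [0.7048 0.0587 0.026 ]
bumpblk [ 0.7657 -0.1962  0.05  ]
tip [ 0.7258 -0.1468  0.03  ]
bTL [0.8233 0.1648 0.006 ]
bTR [ 0.827  -0.2651  0.006 ]
bBL [0.4556 0.1598 0.006 ]
bBR [ 0.459  -0.2685  0.006 ]
```

```bash
cat >> h.py <<'E'
def plan(xyz,yaw,n,p=None,y=None):
    s=read_state(); p=np.array(s['tool_pos']) if p is None else p; y=s['tool_rot'][2] if y is None else y
    d=(np.array(xyz)-p)/n; dy=((yaw-y+180)%360-180)/n
    out=[]
    for i in range(n):
        a=np.radians(y+dy*i); ex=np.array([np.cos(a),np.sin(a)]); ey=np.array([np.sin(a),-np.cos(a)])
        out.append('{"xyz":[%.4f,%.4f,%.4f],"yaw":%.2f}'%(d[:2]@ex,d[:2]@ey,-d[2],-dy))
    print(','.join(out))
def st():
    s=read_state(); print('t',round(s['clock'],2),'p',np.round(s['tool_pos'],4),'rpy',np.round(s['tool_rot'],2),'F',np.round(s['ft_force'],2),'gap',round(s['finger_gap'],3),'q',np.round(s['q'],0))
E
python3 - <<'E'
from h import *
plan([.475,.036,.15],86.8,14)
E
```

```text
{"xyz":[-0.0305,-0.0314,0.0074],"yaw":5.09},{"xyz":[-0.0332,-0.0286,0.0074],"yaw":5.09},{"xyz":[-0.0356,-0.0255,0.0074],"yaw":5.09},{"xyz":[-0.0377,-0.0222,0.0074],"yaw":5.09},{"xyz":[-0.0396,-0.0188,0.0074],"yaw":5.09},{"xyz":[-0.0411,-0.0152,0.0074],"yaw":5.09},{"xyz":[-0.0423,-0.0115,0.0074],"yaw":5.09},{"xyz":[-0.0431,-0.0077,0.0074],"yaw":5.09},{"xyz":[-0.0436,-0.0038,0.0074],"yaw":5.09},{"xyz":[-0.0438,0.0000,0.0074],"yaw":5.09},{"xyz":[-0.0436,0.0039,0.0074],"yaw":5.09},{"xyz":[-0.0431,0.0078,0.0074],"yaw":5.09},{"xyz":[-0.0422,0.0116,0.0074],"yaw":5.09},{"xyz":[-0.0410,0.0153,0.0074],"yaw":5.09}
```

Emit:
move_arm --targets '[{"xyz": [-0.0305,-0.0314,0.0074],"yaw": 5.1},{"xyz": [-0.033,-0.0286,0.0074],"yaw": 5.1},{"xyz": [-0.0356,-0.0255,0.0074],"yaw": 5.1},{"xyz": [-0.0377,-0.022,0.0074],"yaw": 5.1},{"xyz": [-0.0396,-0.019,0.0074],"yaw": 5.1},{"xyz": [-0.041,-0.015,0.0074],"yaw": 5.1},{"xyz": [-0.042,-0.0115,0.0074],"yaw": 5.1},{"xyz": [-0.043,-0.0077,0.0074],"yaw": 5.1}]' --jaw -1 --grip_force 20

```text
clock: 1.4
tool_pos: [0.3748, 0.2746, 0.1924]
tool_rot: [179.6, -0.4, 116.5]
ft_force: [1.3, 1.1, 0.0]
finger_gap: -0.003
```

```bash
python3 - <<'E'
from h import *
st();plan([.475,.036,.15],86.8,8)
E
```

```text
t 1.4 p [0.3748 0.2746 0.1924] rpy [179.63  -0.36 116.46] F [1.3  1.06 0.05] gap -0.003 q [-46.  24.  11. 116.  -7.  40.  -5.]
{"xyz":[-0.0323,-0.0021,0.0053],"yaw":3.71},{"xyz":[-0.0323,0.0000,0.0053],"yaw":3.71},{"xyz":[-0.0323,0.0021,0.0053],"yaw":3.71},{"xyz":[-0.0321,0.0042,0.0053],"yaw":3.71},{"xyz":[-0.0317,0.0063,0.0053],"yaw":3.71},{"xyz":[-0.0313,0.0083,0.0053],"yaw":3.71},{"xyz":[-0.0307,0.0103,0.0053],"yaw":3.71},{"xyz":[-0.0299,0.0123,0.0053],"yaw":3.71}
```

Emit:
move_arm --targets '[{"xyz": [-0.032,-0.002,0.005],"yaw": 3.7},{"xyz": [-0.032,0,0.005],"yaw": 3.7},{"xyz": [-0.032,0.002,0.005],"yaw": 3.7},{"xyz": [-0.032,0.004,0.005],"yaw": 3.7},{"xyz": [-0.0315,0.006,0.005],"yaw": 3.7},{"xyz": [-0.031,0.008,0.005],"yaw": 3.7},{"xyz": [-0.03,0.01,0.005],"yaw": 3.7},{"xyz": [-0.03,0.012,0.005],"yaw": 3.7},{"xyz": [0,0,0],"yaw": 0}]'

```text
clock: 2.52
tool_pos: [0.4779, 0.0267, 0.1518]
tool_rot: [179.4, -0.6, 85.5]
ft_force: [-0.2, 0.1, -0.1]
finger_gap: -0.0
```

```bash
python3 - <<'E'
from h import *
st();snap('wrist','w1.png'); c=calibration('wrist');print(c)
plan([.475,.036,.042],86.8,5)
E
```

```text
t 2.52 p [0.4779 0.0267 0.1518] rpy [179.37  -0.61  85.54] F [-0.21  0.1  -0.08] gap -0.0 q [-17.  29.  17. 117. -15.  35.   6.]
{'fx': 360.2579075765955, 'fy': 360.2579075765955, 'cx': 277.50127387474055, 'cy': 203.05513167148376, 'hand_eye': array([[ 3.66812835e-04, -9.52821281e-01, -3.03531664e-01,
         7.67581653e-02],
       [ 9.99999847e-01,  2.23514300e-04,  5.06845297e-04,
         4.09993901e-04],
       [-4.15089318e-04, -3.03531804e-01,  9.52821217e-01,
        -1.20628423e-01],
       [ 0.00000000e+00,  0.00000000e+00,  0.00000000e+00,
         1.00000000e+00]])}
{"xyz":[0.0014,-0.0006,0.0220],"yaw":-0.22},{"xyz":[0.0014,-0.0006,0.0220],"yaw":-0.22},{"xyz":[0.0014,-0.0006,0.0220],"yaw":-0.22},{"xyz":[0.0014,-0.0006,0.0220],"yaw":-0.22},{"xyz":[0.0014,-0.0006,0.0220],"yaw":-0.22}
```

View pics/w1.png

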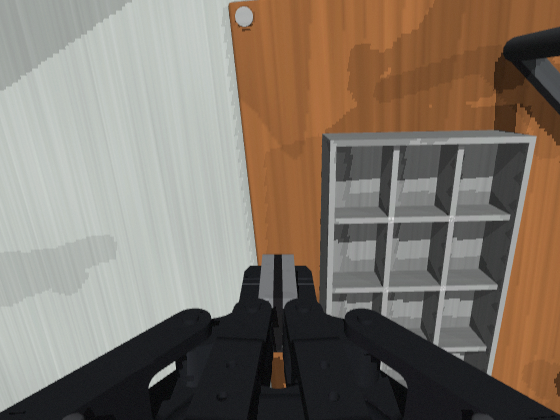

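Emit:
move_arm --targets '[{"xyz": [0.0014,-0.001,0.022],"yaw": -0.2},{"xyz": [0.0014,-0.001,0.022],"yaw": -0.2},{"xyz": [0.0014,-0.001,0.022],"yaw": -0.2},{"xyz": [0.0014,-0.001,0.022],"yaw": -0.2},{"xyz": [0.0014,-0.001,0.02],"yaw": -0.2},{"xyz": [0,0,0],"yaw": 0}]'

```text
clock: 3.32
tool_pos: [0.4742, 0.0484, 0.0429]
tool_rot: [179.2, -1.2, 87.7]
ft_force: [-0.5, -0.4, 0.7]
finger_gap: 0.003
```

```bash
python3 - <<'E'
from h import *
st();snap('wrist','w2.png')
E
```

```text
t 3.33 p [0.4742 0.0484 0.0429] rpy [179.25  -1.17  87.75] F [-0.48 -0.41  0.73] gap 0.003 q [-14.  40.   9. 122. -21.  19.  11.]
```

View pics/w2.png

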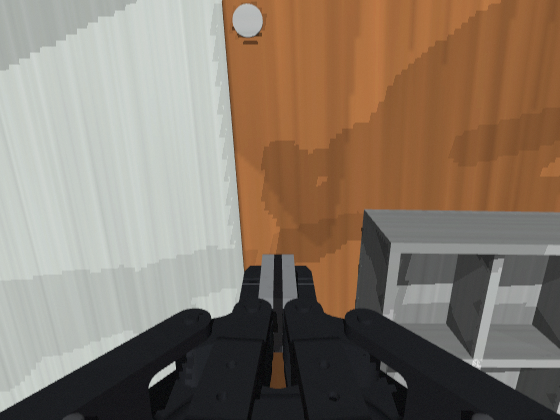

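Emit:
move_arm --targets '[{"xyz": [-0.007,0.005,0],"yaw": 0.4},{"xyz": [-0.007,0.005,0],"yaw": 0.4},{"xyz": [0,0,0],"yaw": 0},{"xyz": [0,0.002,0],"yaw": 0},{"xyz": [0,0.002,0],"yaw": 0}]'

```text
clock: 4.0
tool_pos: [0.491, 0.0328, 0.0464]
tool_rot: [178.8, -1.2, 86.9]
ft_force: [0.0, -0.1, -0.4]
finger_gap: 0.001
```

Emit:
move_arm --targets '[{"xyz": [0,0.002,0.001],"yaw": 0},{"xyz": [0,0.002,0.001],"yaw": 0},{"xyz": [0,0.002,0.001],"yaw": 0},{"xyz": [0,0.002,0.001],"yaw": 0}]'

```text
clock: 4.5
tool_pos: [0.4994, 0.0329, 0.0422]
tool_rot: [178.9, -1.2, 86.9]
ft_force: [0.3, 0.7, -0.3]
finger_gap: -0.0
```

Emit:
move_arm --targets '[{"xyz": [0,0.003,0],"yaw": 0},{"xyz": [0,0.003,0],"yaw": 0}]'

```text
clock: 4.75
tool_pos: [0.5008, 0.0332, 0.0415]
tool_rot: [179.5, -1.3, 87.0]
ft_force: [-4.6, 1.0, 3.5]
finger_gap: -0.002
```

Emit:
move_arm --targets '[{"xyz": [0.0007,0.005,0],"yaw": 1.4},{"xyz": [0.0007,0.005,0],"yaw": 1.4},{"xyz": [0.0007,0.005,0],"yaw": 1.4}]'

```text
clock: 5.12
tool_pos: [0.5115, 0.0351, 0.0413]
tool_rot: [-179.8, -1.4, 82.6]
ft_force: [-5.3, 0.0, 4.3]
finger_gap: -0.001
```

Emit:
move_arm --targets '[{"xyz": [0.0005,0.005,0],"yaw": 1.0},{"xyz": [0.0005,0.005,0],"yaw": 1.0},{"xyz": [0.0005,0.005,0],"yaw": 1.0},{"xyz": [0.0005,0.005,0],"yaw": 1.0},{"xyz": [0.0005,0.005,0],"yaw": 1.0},{"xyz": [0.0005,0.005,0],"yaw": 1.0}]'

```text
clock: 5.88
tool_pos: [0.534, 0.0349, 0.041]
tool_rot: [-178.5, -1.3, 76.5]
ft_force: [-5.9, 0.7, 4.4]
finger_gap: -0.001
```

```bash
cat >> h.py <<'E'
PIN=np.array([.5178,-.1715])
def tr(off=.0115):
    # tray angle estimate assuming flush contact: TCP distance from tray x axis = 18mm+off
    s=read_state(); d=np.array(s['tool_pos'])[:2]-PIN; r=np.hypot(*d); a=np.arctan2(d[1],d[0])
    b=np.arcsin((.018+off)/r); th=a-b
    f=np.array(s['ft_force']); ey=np.array([-np.sin(th),np.cos(th)]); ex=np.array([np.cos(th),np.sin(th)])
    print('theta',np.degrees(th).round(2),'along',round(r*np.cos(b),4),'push',round(f[:2]@ey,2),'side',round(f[:2]@ex,2),'fz',round(f[2],2),'yaw',s['tool_rot'][2].round(2),'z',round(s['tool_pos'][2],4))
E
python3 - <<'E'
from h import *
st();tr()
E
```

```text
t 5.88 p [0.534  0.0349 0.041 ] rpy [-178.46   -1.31   76.47] F [-5.94  0.7   4.36] gap -0.001 q [-14.  44.  14. 111. -23.  29.   3.]
theta 77.32 along 0.2049 push 5.95 side -0.62 fz 4.36 yaw 76.47 z 0.041
```

Emit:
move_arm --targets '[{"xyz": [0.001,0.009,0],"yaw": 2.2},{"xyz": [0.001,0.009,0],"yaw": 2.2},{"xyz": [0.001,0.009,0],"yaw": 2.2},{"xyz": [0.001,0.009,0],"yaw": 2.2},{"xyz": [0.001,0.009,0],"yaw": 2.2}]'

```text
clock: 6.5
tool_pos: [0.5723, 0.0287, 0.0396]
tool_rot: [-177.2, -0.9, 65.2]
ft_force: [-4.9, 0.4, 4.1]
finger_gap: 0.006
```

```bash
python3 - <<'E'
from h import *
st();tr()
E
```

```text
t 6.5 p [0.5723 0.0287 0.0396] rpy [-177.2    -0.86   65.22] F [-4.9   0.41  4.14] gap 0.006 q [-15.  47.  18. 104. -26.  36.  -5.]
theta 66.59 along 0.2053 push 4.66 side -1.57 fz 4.14 yaw 65.22 z 0.0396
```

Emit:
move_arm --targets '[{"xyz": [0.001,0.009,-0.001],"yaw": 1.9},{"xyz": [0.001,0.009,-0.001],"yaw": 1.9},{"xyz": [0.001,0.009,-0.001],"yaw": 1.9},{"xyz": [0.001,0.009,-0.001],"yaw": 1.9},{"xyz": [0.001,0.009,-0.001],"yaw": 1.9}]'

```text
clock: 7.12
tool_pos: [0.6167, 0.0108, 0.0413]
tool_rot: [-177.1, -0.3, 55.2]
ft_force: [-1.5, 0.7, -0.4]
finger_gap: -0.004
```

```bash
python3 - <<'E'
from h import *
st();tr()
E
```

```text
t 7.12 p [0.6167 0.0108 0.0413] rpy [-177.07   -0.32   55.22] F [-1.5   0.65 -0.4 ] gap -0.004 q [-15.  50.  21.  96. -28.  42. -13.]
theta 53.33 along 0.2053 push 1.59 side -0.37 fz -0.4 yaw 55.22 z 0.0413
```

Emit:
move_arm --targets '[{"xyz": [0.0005,0.005,-0.0002],"yaw": 1.7},{"xyz": [0.0005,0.005,-0.0002],"yaw": 1.7},{"xyz": [0.0005,0.005,-0.0002],"yaw": 1.7},{"xyz": [0.0005,0.005,-0.0002],"yaw": 1.7}]'

```text
clock: 7.62
tool_pos: [0.6345, 0.0005, 0.0413]
tool_rot: [-176.9, 0.0, 48.0]
ft_force: [-3.2, 1.8, 1.0]
finger_gap: -0.003
```

```bash
python3 - <<'E'
from h import *
st();tr();snap('top','t2.png')
im=cv2.imread('pics/t2.png'); cv2.imwrite('pics/t2z.png',cv2.resize(im[80:280,200:420],None,fx=3.4,fy=3,interpolation=cv2.INTER_CUBIC)[:600,:748])
E
```

```text
t 7.62 p [6.345e-01 5.000e-04 4.130e-02] rpy [-1.7691e+02  4.0000e-02  4.7980e+01] F [-3.24  1.78  0.99] gap -0.003 q [-14.  51.  24.  93. -29.  45. -18.]
theta 47.69 along 0.2057 push 3.59 side -0.87 fz 0.99 yaw 47.98 z 0.0413
```

View pics/t2z.png

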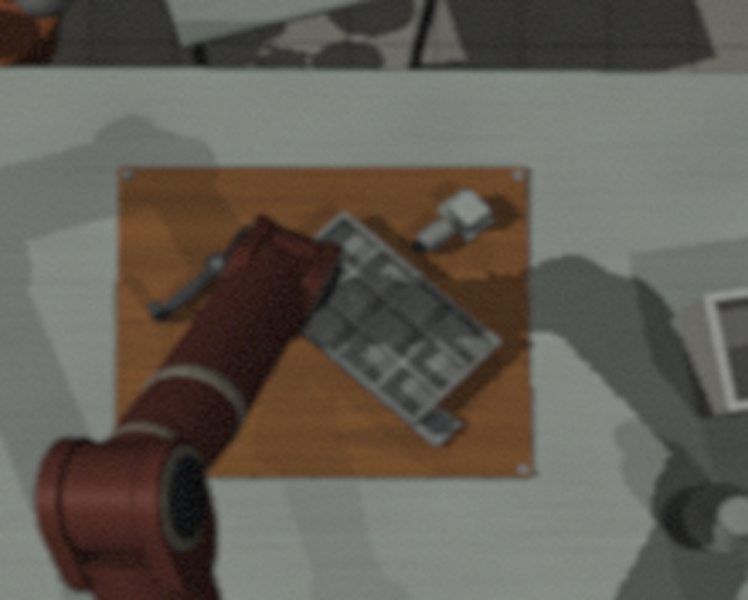

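Emit:
move_arm --targets '[{"xyz": [0.0004,0.004,-0.0002],"yaw": 1.0},{"xyz": [0.0004,0.004,-0.0002],"yaw": 1.0},{"xyz": [0.0004,0.004,-0.0002],"yaw": 1.0}]'

```text
clock: 8.05
tool_pos: [0.6451, -0.0075, 0.0413]
tool_rot: [-177.0, 0.2, 44.7]
ft_force: [-2.8, 2.0, 1.5]
finger_gap: -0.0
```

```bash
python3 - <<'E'
from h import *
tr()
E
```

```text
theta 44.01 along 0.2055 push 3.38 side -0.68 fz 1.52 yaw 44.75 z 0.0413
```

Emit:
move_arm --targets '[{"xyz": [0.0003,0.003,-0.0002],"yaw": 0.8},{"xyz": [0.0003,0.003,-0.0002],"yaw": 0.8},{"xyz": [0.0003,0.003,-0.0002],"yaw": 0.8}]'

```text
clock: 8.43
tool_pos: [0.6522, -0.0134, 0.0413]
tool_rot: [-176.9, 0.3, 42.2]
ft_force: [-5.0, 2.6, 1.6]
finger_gap: 0.001
```

```bash
python3 - <<'E'
from h import *
tr()
E
```

```text
theta 41.46 along 0.2054 push 5.21 side -2.01 fz 1.57 yaw 42.18 z 0.0413
```

Emit:
move_arm --targets '[{"xyz": [0.0003,0.003,-0.0002],"yaw": 0.7},{"xyz": [0.0003,0.003,-0.0002],"yaw": 0.7}]'

```text
clock: 8.68
tool_pos: [0.6545, -0.0152, 0.0414]
tool_rot: [-176.4, 0.5, 40.7]
ft_force: [-6.2, 2.9, 3.3]
finger_gap: 0.0
```

```bash
python3 - <<'E'
from h import *
tr()
E
```

```text
theta 40.67 along 0.2055 push 6.29 side -2.81 fz 3.33 yaw 40.73 z 0.0414
```

Emit:
move_arm --targets '[{"xyz": [0.0003,0.003,-0.0003],"yaw": 0.5},{"xyz": [0.0003,0.003,-0.0003],"yaw": 0.5}]'

```text
clock: 8.93
tool_pos: [0.6561, -0.0165, 0.0415]
tool_rot: [-175.9, 0.7, 39.7]
ft_force: [-6.4, 3.8, 2.8]
finger_gap: 0.001
```

```bash
python3 - <<'E'
from h import *
tr()
E
```

```text
theta 40.09 along 0.2056 push 7.05 side -2.44 fz 2.82 yaw 39.73 z 0.0415
```

Emit:
move_arm --targets '[{"xyz": [0.0003,0.004,-0.0003],"yaw": 0.3},{"xyz": [0.0003,0.004,-0.0003],"yaw": 0.3}]'

```text
clock: 9.18
tool_pos: [0.6579, -0.0183, 0.0417]
tool_rot: [-175.2, 0.9, 39.2]
ft_force: [-7.8, 4.4, 4.9]
finger_gap: -0.005
```

```bash
python3 - <<'E'
from h import *
tr()
E
```

```text
theta 39.38 along 0.2055 push 8.38 side -3.2 fz 4.91 yaw 39.17 z 0.0417
```

Emit:
move_arm --targets '[{"xyz": [0.0003,0.004,-0.0008],"yaw": 0.3},{"xyz": [0.0003,0.004,-0.0008],"yaw": 0.3}]'

```text
clock: 9.43
tool_pos: [0.6588, -0.0192, 0.0419]
tool_rot: [-174.3, 1.2, 38.6]
ft_force: [-8.5, 5.5, 4.5]
finger_gap: -0.004
```

```bash
python3 - <<'E'
from h import *
tr()
E
```

```text
theta 39.05 along 0.2055 push 9.65 side -3.17 fz 4.5 yaw 38.63 z 0.0419
```

Emit:
move_arm --targets '[{"xyz": [0.0003,0.005,-0.0008],"yaw": 0.1},{"xyz": [0.0003,0.005,-0.0008],"yaw": 0.1}]'

```text
clock: 9.68
tool_pos: [0.6588, -0.0191, 0.0422]
tool_rot: [-173.0, 1.6, 38.6]
ft_force: [-10.0, 6.2, 5.8]
finger_gap: -0.001
```

```bash
python3 - <<'E'
from h import *
tr()
E
```

```text
theta 39.05 along 0.2055 push 11.14 side -3.85 fz 5.81 yaw 38.59 z 0.0422
```

Emit:
move_arm --targets '[{"xyz": [0.0003,0.006,-0.0008],"yaw": 0},{"xyz": [0.0003,0.006,-0.0008],"yaw": 0}]'

```text
clock: 9.93
tool_pos: [0.6588, -0.0192, 0.0425]
tool_rot: [-171.4, 2.0, 38.8]
ft_force: [-11.6, 6.6, 8.1]
finger_gap: -0.004
```

```bash
python3 - <<'E'
from h import *
tr()
E
```

```text
theta 39.04 along 0.2055 push 12.43 side -4.81 fz 8.08 yaw 38.81 z 0.0425
```

Emit:
move_arm --targets '[{"xyz": [0.001,0.006,-0.0012],"yaw": 0},{"xyz": [0.001,0.006,-0.0012],"yaw": 0},{"xyz": [0.001,0.006,-0.0012],"yaw": 0},{"xyz": [0.001,0.006,-0.0012],"yaw": 0}]'

```text
clock: 10.42
tool_pos: [0.6588, -0.0191, 0.0434]
tool_rot: [-168.0, 3.0, 39.2]
ft_force: [-12.8, 6.6, 7.3]
finger_gap: 0.002
```

```bash
python3 - <<'E'
from h import *
tr()
E
```

```text
theta 39.06 along 0.2055 push 13.14 side -5.76 fz 7.33 yaw 39.23 z 0.0434
```

Emit:
move_arm --targets '[{"xyz": [0,0.002,0],"yaw": 0},{"xyz": [0,-0.002,0],"yaw": 0},{"xyz": [0,-0.008,0],"yaw": 0},{"xyz": [0,-0.015,0],"yaw": 0},{"xyz": [0,-0.015,-0.005],"yaw": 0},{"xyz": [0,0,0],"yaw": 0}]'

```text
clock: 11.18
tool_pos: [0.6378, 0.0111, 0.0585]
tool_rot: [-168.4, 2.7, 39.2]
ft_force: [0.4, -0.2, -0.2]
finger_gap: -0.001
```

```bash
python3 - <<'E'
from h import *
st();snap('wrist','w3.png')
E
```

```text
t 11.18 p [0.6378 0.0111 0.0585] rpy [-168.38    2.75   39.2 ] F [ 0.35 -0.21 -0.16] gap -0.001 q [-13.  53.  25.  86. -31.  59. -27.]
```

View pics/w3.png

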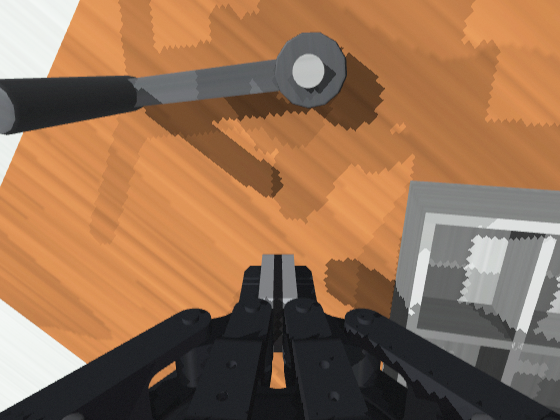

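```bash
cat >> h.py <<'E'
from scipy.spatial.transform import Rotation as Ro
def plan2(xyz,dyaw_tool,n):
    s=read_state(); R=Ro.from_euler('xyz',s['tool_rot'],degrees=True)
    d=(np.array(xyz)-s['tool_pos'])/n; dy=dyaw_tool/n; out=[]
    for i in range(n):
        Ri=R*Ro.from_euler('z',dy*i,degrees=True); l=Ri.inv().apply(d)
        out.append('{"xyz":[%.4f,%.4f,%.4f],"yaw":%.1f}'%(*l,dy))
    print(','.join(out)); print('z axis',R.apply([0,0,1]).round(3),'x',R.apply([1,0,0]).round(3))
def wpix(P):
    s=read_state(); c=calibration('wrist'); T=np.eye(4);T[:3,:3]=Ro.from_euler('xyz',s['tool_rot'],degrees=True).as_matrix();T[:3,3]=s['tool_pos']
    M=T@np.array(c['hand_eye']); p=np.linalg.inv(M)@np.append(P,1); return c['fx']*p[0]/p[2]+c['cx'],c['fy']*p[1]/p[2]+c['cy']
def wray(u,v,z):
    s=read_state(); c=calibration('wrist'); T=np.eye(4);T[:3,:3]=Ro.from_euler('xyz',s['tool_rot'],degrees=True).as_matrix();T[:3,3]=s['tool_pos']
    M=T@np.array(c['hand_eye']); d=M[:3,:3]@np.array([(u-c['cx'])/c['fx'],(v-c['cy'])/c['fy'],1]); o=M[:3,3]; return o+d*(z-o[2])/d[2]
E
python3 - <<'E'
from h import *
print('hinge',wray(308,71,.026), 'tray corner px', wray(411,182,.046))
plan2([.60,.045,.16],-90,9)
E
```

```text
hinge [0.70618692 0.05664354 0.026     ] tray corner px [0.7026861  0.00340601 0.046     ]
{"xyz":[-0.0014,-0.0078,-0.0099],"yaw":-10.0},{"xyz":[-0.0000,-0.0079,-0.0099],"yaw":-10.0},{"xyz":[0.0014,-0.0078,-0.0099],"yaw":-10.0},{"xyz":[0.0027,-0.0074,-0.0099],"yaw":-10.0},{"xyz":[0.0040,-0.0069,-0.0099],"yaw":-10.0},{"xyz":[0.0051,-0.0061,-0.0099],"yaw":-10.0},{"xyz":[0.0061,-0.0051,-0.0099],"yaw":-10.0},{"xyz":[0.0069,-0.0040,-0.0099],"yaw":-10.0},{"xyz":[0.0074,-0.0027,-0.0099],"yaw":-10.0}
z axis [-0.164  0.126 -0.978] x [ 0.774  0.631 -0.049]
```

Emit:
move_arm --targets '[{"xyz": [-0.001,-0.008,-0.01],"yaw": -10},{"xyz": [0,-0.008,-0.01],"yaw": -10},{"xyz": [0.001,-0.008,-0.01],"yaw": -10},{"xyz": [0.003,-0.007,-0.01],"yaw": -10},{"xyz": [0.004,-0.007,-0.01],"yaw": -10},{"xyz": [0.005,-0.006,-0.01],"yaw": -10},{"xyz": [0.006,-0.005,-0.01],"yaw": -10},{"xyz": [0.007,-0.004,-0.01],"yaw": -10},{"xyz": [0.007,-0.003,-0.01],"yaw": -10},{"xyz": [0,0,0],"yaw": 0}]' --jaw 0.2

```text
clock: 12.48
tool_pos: [0.6001, 0.0375, 0.1627]
tool_rot: [-177.6, -11.1, 131.0]
ft_force: [0.2, 0.1, -0.2]
finger_gap: 0.599
```

```bash
python3 - <<'E'
from h import *
st();snap('wrist','w4.png')
im=snap('top','t4.png')[:,:,::-1]; cv2.imwrite('pics/t4z.png',cv2.resize(im[80:280,200:420],None,fx=3.4,fy=3,interpolation=cv2.INTER_CUBIC)[:600,:748])
print(wpix([.6376,.1148,.085]))
E
```

```text
t 12.47 p [0.6001 0.0375 0.1627] rpy [-177.56  -11.09  131.02] F [ 0.24  0.06 -0.22] gap 0.599 q [-3. 40.  1. 89. -9. 60. 44.]
(np.float64(422.6334262258932), np.float64(195.03549240153788))
```

View pics/w4.png

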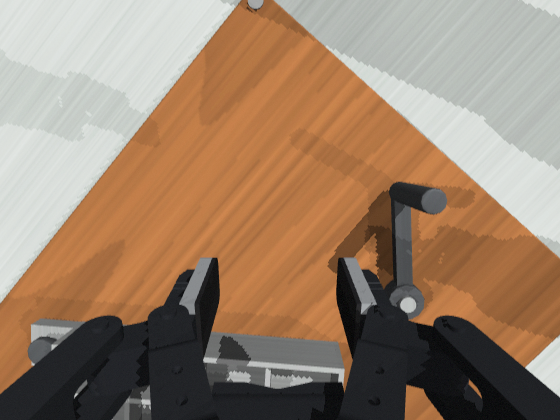

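View pics/t4z.png

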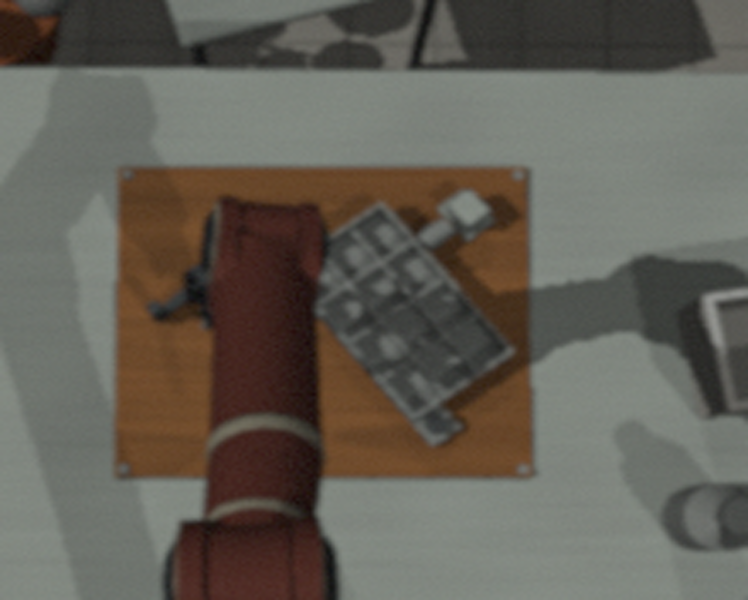

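```bash
python3 - <<'E'
from h import *
p=wray(433,201,.085);h=wray(408,303,.026);print(p,h,np.hypot(*(p-h)[:2]))
s=read_state();R=Ro.from_euler('xyz',s['tool_rot'],degrees=True);g=R.apply([0,0,.003])
p=np.array([.6355,.1135,.085]) if 0 else p
plan2([p[0],p[1],.135]-g*np.array([1,1,0]),0,4)
E
```

```text
[0.64437953 0.11622133 0.085     ] [0.70618353 0.05773744 0.026     ] 0.0850887761534699
{"xyz":[0.0060,0.0218,0.0070],"yaw":0.0},{"xyz":[0.0060,0.0218,0.0070],"yaw":0.0},{"xyz":[0.0060,0.0218,0.0070],"yaw":0.0},{"xyz":[0.0060,0.0218,0.0070],"yaw":0.0}
z axis [-0.16   0.116 -0.98 ] x [-0.643  0.741  0.193]
```

Emit:
move_arm --targets '[{"xyz": [0.006,0.022,0.007],"yaw": 0},{"xyz": [0.006,0.022,0.007],"yaw": 0},{"xyz": [0.006,0.022,0.007],"yaw": 0},{"xyz": [0.006,0.0215,0.007],"yaw": 0},{"xyz": [0,0,0],"yaw": 0},{"xyz": [0,0,0],"yaw": 0}]'

```text
clock: 13.32
tool_pos: [0.6477, 0.1265, 0.1279]
tool_rot: [-177.2, -11.4, 130.9]
ft_force: [-0.4, -0.8, 0.0]
finger_gap: 0.599
```

```bash
python3 - <<'E'
from h import *
st();snap('wrist','w5.png')
s=read_state();R=Ro.from_euler('xyz',s['tool_rot'],degrees=True);g=R.apply([0,0,.003])
plan2(np.array([.6444,.1162,.076])-g*np.array([1,1,0]),0,4)
E
```

```text
t 13.32 p [0.6477 0.1265 0.1279] rpy [-177.2   -11.37  130.93] F [-0.35 -0.78  0.05] gap 0.599 q [-10.  47.   1.  80. -10.  62.  37.]
{"xyz":[-0.0042,-0.0017,0.0125],"yaw":0.0},{"xyz":[-0.0042,-0.0017,0.0125],"yaw":0.0},{"xyz":[-0.0042,-0.0017,0.0125],"yaw":0.0},{"xyz":[-0.0042,-0.0017,0.0125],"yaw":0.0}
z axis [-0.166  0.117 -0.979] x [-0.642  0.74   0.198]
```

View pics/w5.png

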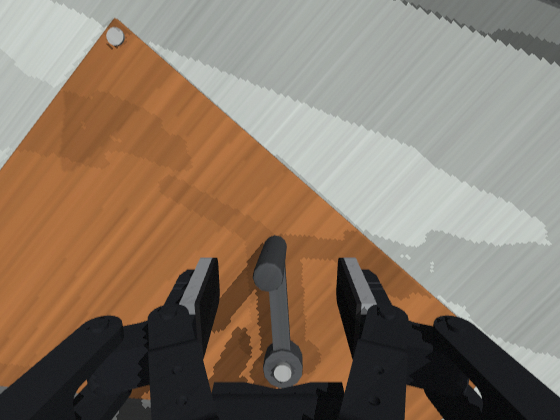

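```bash
python3 - <<'E'
from h import *
print(wray(270,274,.085),wray(283,373,.026))
E
```

```text
[0.6456217  0.11980919 0.085     ] [0.70822037 0.05637646 0.026     ]
```

Emit:
move_arm --targets '[{"xyz": [-0.004,-0.0015,0.0125],"yaw": 0},{"xyz": [-0.004,-0.0015,0.0125],"yaw": 0},{"xyz": [-0.004,-0.0015,0.0125],"yaw": 0},{"xyz": [-0.003,-0.001,0.009],"yaw": 0},{"xyz": [0,0,0],"yaw": 0}]'

```text
clock: 14.0
tool_pos: [0.6443, 0.1132, 0.076]
tool_rot: [-177.0, -11.4, 130.6]
ft_force: [0.0, 0.2, 0.2]
finger_gap: 0.601
```

```bash
python3 - <<'E'
from h import *
st();snap('wrist','w6.png');print(wpix([.644,.116,.085]))
E
```

```text
t 14.0 p [0.6443 0.1132 0.076 ] rpy [-177.04  -11.37  130.65] F [0.02 0.16 0.2 ] gap 0.601 q [ -9.  50.   1.  83. -10.  56.  39.]
(np.float64(280.62687004783567), np.float64(300.1922652676032))
```

View pics/w6.png

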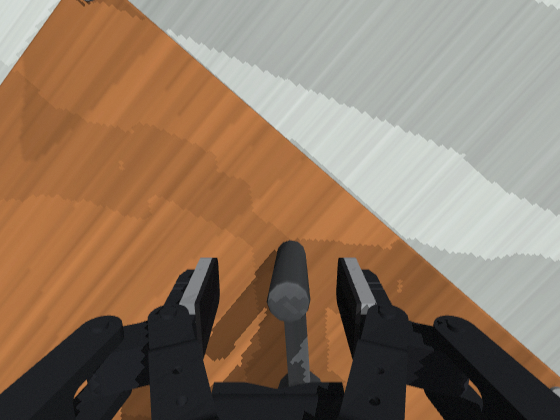

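Emit:
move_arm --targets '[{"xyz": [0,0.001,0],"yaw": 0},{"xyz": [0,0.001,0],"yaw": 0},{"xyz": [0,0,0],"yaw": 0},{"xyz": [0,0,0],"yaw": 0},{"xyz": [0,0,0],"yaw": 0},{"xyz": [0,0,0],"yaw": 0}]' --jaw -1 --grip_force 20

```text
clock: 14.8
tool_pos: [0.6473, 0.1155, 0.0774]
tool_rot: [-177.3, -11.3, 130.7]
ft_force: [0.3, 0.0, -2.3]
finger_gap: 0.183
```

```bash
python3 - <<'E'
from h import *
st();snap('wrist','w7.png')
E
```

```text
t 14.8 p [0.6473 0.1155 0.0774] rpy [-177.27  -11.26  130.74] F [ 0.34  0.03 -2.28] gap 0.183 q [ -9.  50.   1.  82. -10.  56.  39.]
```

View pics/w7.png

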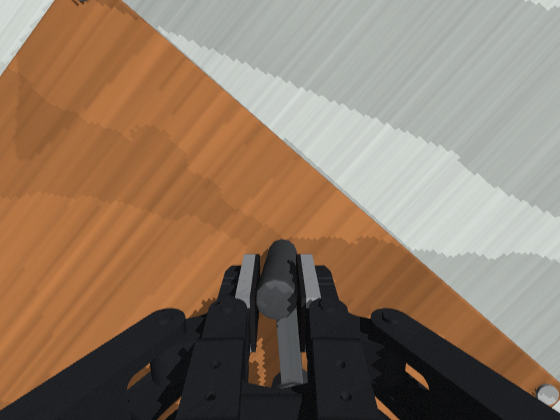

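```bash
cat >> h.py <<'E'
H=np.array([.7065,.0575])
def arc(n,step,zt=.077):
    s=read_state(); R=Ro.from_euler('xyz',s['tool_rot'],degrees=True)
    p=np.array(s['tool_pos']); g=R.apply([0,0,.003]); r=p[:2]+g[:2]-H; print('ang',np.degrees(np.arctan2(r[1],r[0])).round(2)%360,'rad',np.hypot(*r).round(4))
    print('F',np.round(s['ft_force'],2)); out=[]
    a=np.arctan2(r[1],r[0]); 
    for i in range(n):
        a2=a+np.radians(step); d=.085*np.array([np.cos(a2)-np.cos(a),np.sin(a2)-np.sin(a)]); a=a2
        l=R.inv().apply([d[0],d[1],(zt-p[2])/n]); out.append('{"xyz":[%.4f,%.4f,%.4f],"yaw":0}'%tuple(l))
    print(','.join(out))
E
python3 - <<'E'
from h import *
arc(6,5)
E
```

```text
ang 135.71 rad 0.0835
F [ 0.01 -1.18 -1.21]
{"xyz":[-0.0010,-0.0074,0.0002],"yaw":0},{"xyz":[-0.0016,-0.0072,0.0001],"yaw":0},{"xyz":[-0.0022,-0.0071,-0.0000],"yaw":0},{"xyz":[-0.0028,-0.0069,-0.0002],"yaw":0},{"xyz":[-0.0034,-0.0066,-0.0003],"yaw":0},{"xyz":[-0.0039,-0.0063,-0.0004],"yaw":0}
```

Emit:
move_arm --targets '[{"xyz": [-0.001,-0.0074,0],"yaw": 0},{"xyz": [-0.0016,-0.0072,0],"yaw": 0},{"xyz": [-0.0022,-0.0071,0],"yaw": 0},{"xyz": [-0.0028,-0.0069,0],"yaw": 0},{"xyz": [-0.0034,-0.0066,-0.0003],"yaw": 0},{"xyz": [-0.0039,-0.0063,-0.0004],"yaw": 0}]'

```text
clock: 15.6
tool_pos: [0.6254, 0.082, 0.0774]
tool_rot: [-177.9, -11.6, 131.1]
ft_force: [1.7, 2.0, -3.1]
finger_gap: 0.185
```

```bash
python3 - <<'E'
from h import *
st();arc(6,5)
E
```

```text
t 15.6 p [0.6254 0.082  0.0774] rpy [-177.86  -11.57  131.12] F [ 1.69  1.98 -3.12] gap 0.185 q [ -6.  48.   0.  87. -10.  53.  42.]
ang 163.02 rad 0.0853
F [ 1.69  1.98 -3.12]
{"xyz":[-0.0041,-0.0061,-0.0006],"yaw":0},{"xyz":[-0.0046,-0.0058,-0.0007],"yaw":0},{"xyz":[-0.0051,-0.0053,-0.0008],"yaw":0},{"xyz":[-0.0055,-0.0049,-0.0009],"yaw":0},{"xyz":[-0.0059,-0.0044,-0.0010],"yaw":0},{"xyz":[-0.0063,-0.0038,-0.0011],"yaw":0}
```

Tracks well.

Emit:
move_arm --targets '[{"xyz": [-0.0041,-0.0061,-0.0006],"yaw": 0},{"xyz": [-0.0046,-0.0058,-0.0007],"yaw": 0},{"xyz": [-0.0051,-0.0053,-0.0008],"yaw": 0},{"xyz": [-0.0055,-0.0049,-0.0009],"yaw": 0},{"xyz": [-0.0059,-0.0044,-0.001],"yaw": 0},{"xyz": [-0.0063,-0.0038,-0.0011],"yaw": 0}]'

```text
clock: 16.35
tool_pos: [0.6269, 0.0341, 0.0775]
tool_rot: [-178.2, -11.2, 131.0]
ft_force: [3.4, 3.7, -3.1]
finger_gap: 0.185
```

```bash
python3 - <<'E'
from h import *
st();arc(6,5)
E
```

```text
t 16.35 p [0.6269 0.0341 0.0775] rpy [-178.19  -11.25  131.03] F [ 3.44  3.72 -3.14] gap 0.185 q [ -2.  48.   0.  88. -10.  53.  46.]
ang 196.02 rad 0.0833
F [ 3.44  3.72 -3.14]
{"xyz":[-0.0067,-0.0029,-0.0012],"yaw":0},{"xyz":[-0.0070,-0.0023,-0.0012],"yaw":0},{"xyz":[-0.0071,-0.0016,-0.0013],"yaw":0},{"xyz":[-0.0072,-0.0010,-0.0013],"yaw":0},{"xyz":[-0.0073,-0.0004,-0.0014],"yaw":0},{"xyz":[-0.0073,0.0003,-0.0014],"yaw":0}
```

Emit:
move_arm --targets '[{"xyz": [-0.0067,-0.0029,-0.0012],"yaw": 0},{"xyz": [-0.007,-0.0023,-0.0012],"yaw": 0},{"xyz": [-0.0071,-0.0016,-0.0013],"yaw": 0},{"xyz": [-0.0072,-0.001,-0.0013],"yaw": 0},{"xyz": [-0.0073,-0.0004,-0.0014],"yaw": 0}]'

```text
clock: 16.98
tool_pos: [0.6432, 0.0017, 0.0774]
tool_rot: [-178.1, -11.6, 131.1]
ft_force: [0.3, 3.6, -1.4]
finger_gap: 0.177
```

```bash
python3 - <<'E'
from h import *
st();arc(5,2.5)
snap('wrist','w8.png')
E
```

```text
t 16.98 p [0.6432 0.0017 0.0774] rpy [-178.05  -11.63  131.08] F [ 0.3   3.58 -1.4 ] gap 0.177 q [ 1. 50.  0. 84. -9. 56. 48.]
ang 221.0 rad 0.0845
F [ 0.3   3.58 -1.4 ]
{"xyz":[-0.0036,0.0001,-0.0007],"yaw":0},{"xyz":[-0.0036,0.0002,-0.0007],"yaw":0},{"xyz":[-0.0036,0.0004,-0.0007],"yaw":0},{"xyz":[-0.0036,0.0005,-0.0007],"yaw":0},{"xyz":[-0.0036,0.0007,-0.0007],"yaw":0}
```

View pics/w8.png

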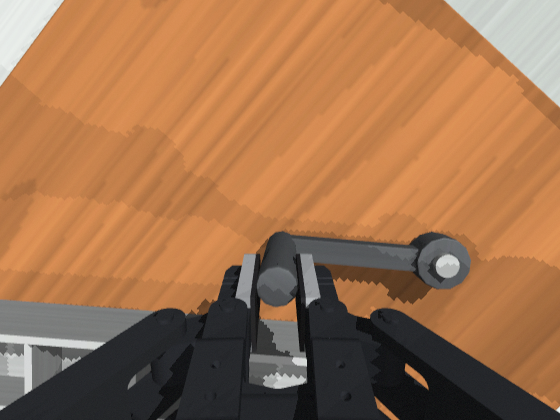

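Emit:
move_arm --targets '[{"xyz": [-0.004,0.0001,-0.0007],"yaw": 0},{"xyz": [-0.004,0.0002,-0.0007],"yaw": 0},{"xyz": [-0.004,0.0004,-0.0007],"yaw": 0},{"xyz": [-0.004,0.0006,-0.0007],"yaw": 0}]'

```text
clock: 17.52
tool_pos: [0.655, -0.0113, 0.0774]
tool_rot: [-177.9, -11.7, 131.0]
ft_force: [0.3, 4.0, 0.5]
finger_gap: 0.181
```

```bash
python3 - <<'E'
from h import *
st();arc(5,2.)
E
```

```text
t 17.52 p [ 0.655  -0.0113  0.0774] rpy [-177.93  -11.69  131.02] F [0.27 4.05 0.53] gap 0.181 q [ 2. 51.  0. 81. -9. 58. 49.]
ang 232.8 rad 0.0859
F [0.27 4.05 0.53]
{"xyz":[-0.0028,0.0006,-0.0005],"yaw":0},{"xyz":[-0.0028,0.0007,-0.0005],"yaw":0},{"xyz":[-0.0028,0.0008,-0.0005],"yaw":0},{"xyz":[-0.0028,0.0009,-0.0005],"yaw":0},{"xyz":[-0.0027,0.0010,-0.0005],"yaw":0}
```

Emit:
move_arm --targets '[{"xyz": [-0.003,0.0007,-0.0005],"yaw": 0},{"xyz": [-0.003,0.0008,-0.0005],"yaw": 0},{"xyz": [-0.003,0.0009,-0.0005],"yaw": 0}]'

```text
clock: 17.9
tool_pos: [0.6627, -0.0177, 0.0773]
tool_rot: [-177.8, -11.7, 131.0]
ft_force: [-1.7, 3.6, 2.8]
finger_gap: 0.182
```

```bash
python3 - <<'E'
from h import *
st();arc(4,2.)
E
```

```text
t 17.9 p [ 0.6627 -0.0177  0.0773] rpy [-177.82  -11.72  130.99] F [-1.74  3.55  2.8 ] gap 0.182 q [ 2. 51.  1. 80. -9. 59. 49.]
ang 239.37 rad 0.0869
F [-1.74  3.55  2.8 ]
{"xyz":[-0.0028,0.0010,-0.0005],"yaw":0},{"xyz":[-0.0027,0.0011,-0.0005],"yaw":0},{"xyz":[-0.0027,0.0012,-0.0005],"yaw":0},{"xyz":[-0.0026,0.0013,-0.0005],"yaw":0}
```

Emit:
move_arm --targets '[{"xyz": [-0.0025,0.0011,-0.0005],"yaw": 0},{"xyz": [-0.0025,0.0012,-0.0005],"yaw": 0}]'

```text
clock: 18.15
tool_pos: [0.6676, -0.0211, 0.0772]
tool_rot: [-177.7, -11.7, 131.0]
ft_force: [-1.9, 3.4, 3.1]
finger_gap: 0.179
```

```bash
python3 - <<'E'
from h import *
st();arc(1,2.);snap('wrist','w9.png')
E
```

```text
t 18.15 p [ 0.6676 -0.0211  0.0772] rpy [-177.7   -11.71  130.95] F [-1.94  3.36  3.08] gap 0.179 q [ 2. 52.  1. 79. -9. 60. 49.]
ang 243.25 rad 0.0876
F [-1.94  3.36  3.08]
{"xyz":[-0.0027,0.0012,-0.0004],"yaw":0}
```

View pics/w9.png

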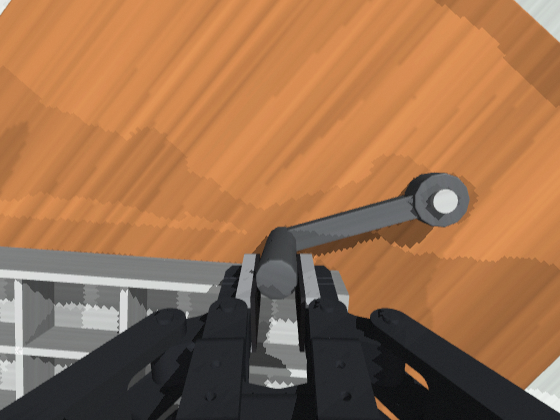

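Emit:
move_arm --targets '[{"xyz": [-0.002,0.001,-0.0004],"yaw": 0},{"xyz": [-0.002,0.001,-0.0004],"yaw": 0}]'

```text
clock: 18.45
tool_pos: [0.6721, -0.0239, 0.0772]
tool_rot: [-177.7, -11.7, 130.9]
ft_force: [-2.8, 2.0, 2.7]
finger_gap: 0.185
```

```bash
python3 - <<'E'
from h import *
st();arc(1,2.)
E
```

```text
t 18.45 p [ 0.6721 -0.0239  0.0772] rpy [-177.65  -11.67  130.91] F [-2.79  2.04  2.74] gap 0.185 q [ 3. 52.  1. 78. -8. 60. 49.]
ang 246.68 rad 0.0882
F [-2.79  2.04  2.74]
{"xyz":[-0.0026,0.0013,-0.0004],"yaw":0}
```

```bash
python3 - <<'E'
from h import *
snap('wrist','w10.png')
im=snap('top','t10.png')[:,:,::-1]; cv2.imwrite('pics/t10z.png',cv2.resize(im[80:280,200:420],None,fx=3.4,fy=3,interpolation=cv2.INTER_CUBIC)[:600,:748])
E
```

```text
(no output)
```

View pics/w10.png

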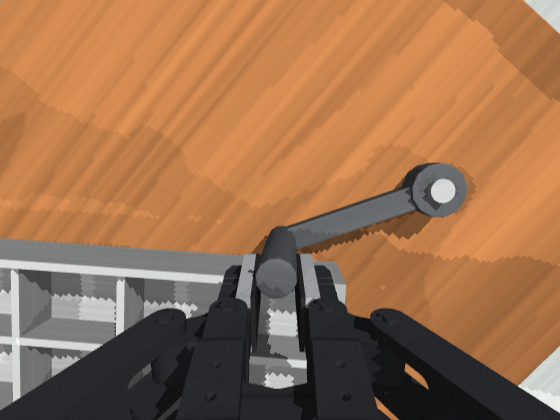

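View pics/t10z.png

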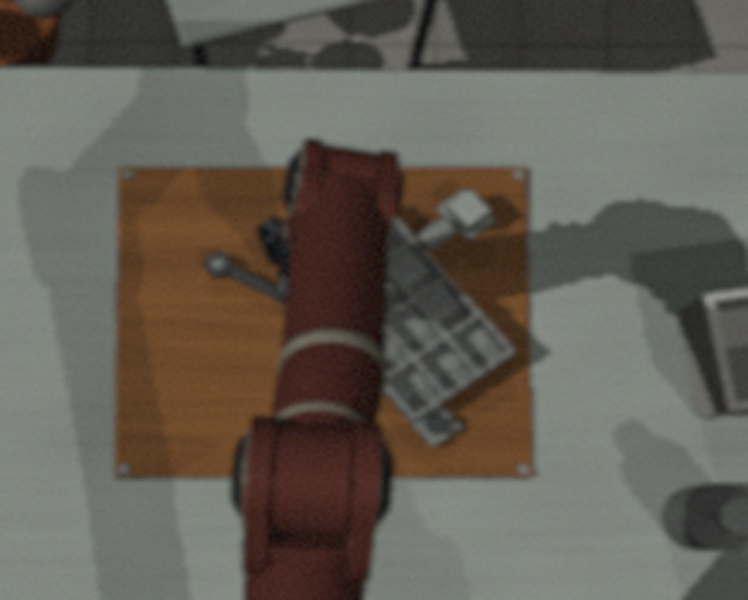

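```bash
python3 - <<'E'
from h import *
im=cv2.imread('pics/w10.png'); cv2.imwrite('pics/w10z.png',cv2.resize(im[200:340,180:380],None,fx=4,fy=4,interpolation=cv2.INTER_CUBIC))
cv2.imwrite('pics/w10y.png',cv2.resize(im[200:340,0:200],None,fx=4,fy=4,interpolation=cv2.INTER_CUBIC))
E
```

```text
(no output)
```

View pics/w10z.png

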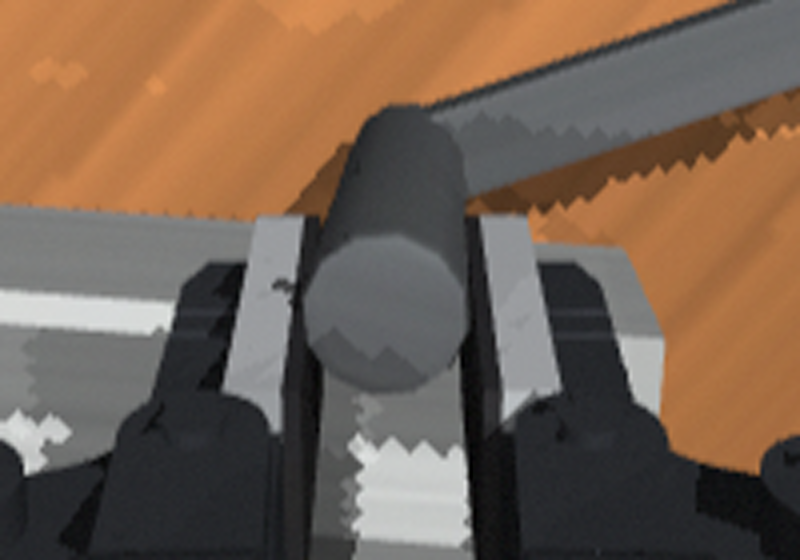

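View pics/w10y.png

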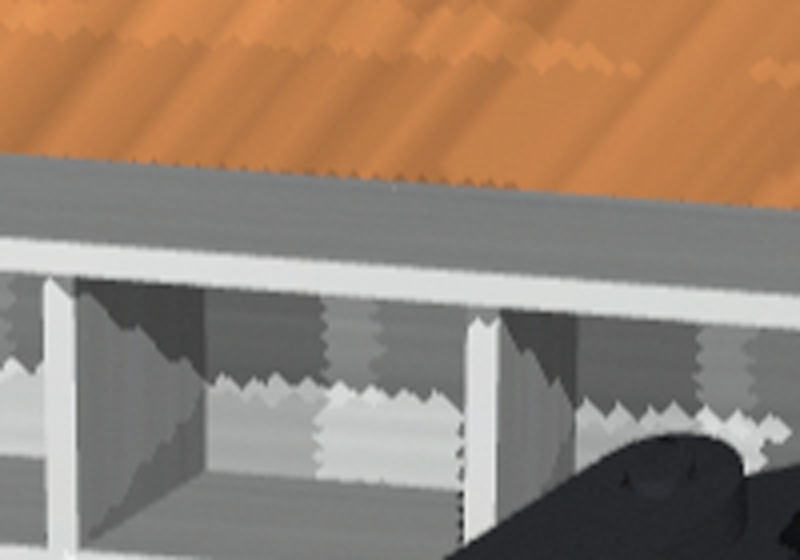

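```bash
python3 - <<'E'
from h import *
a=wray(0,259.3,.046);b=wray(200,273.5,.046);c=wray(345,283.75,.046);p=wray(276.3,278.3,.085);h=wray(443,190,.026)
print(a,b,c,p,h,np.hypot(*(p-h)[:2]))
for q in(b,c):
  u=(q-a)[:2];th=np.arctan2(u[1],u[0]);n=np.array([-np.sin(th),np.cos(th)]);print(np.degrees(th),'post dist from side',(p-a)[:2]@n,'pin dist',(PIN-a[:2])@n, 'along from corner',(c-p)[:2]@(u/np.hypot(*u)))
E
```

```text
[ 0.56681933 -0.10975176  0.046     ] [ 0.64379189 -0.04970873  0.046     ] [ 0.6978291  -0.00752915  0.046     ] [ 0.66516651 -0.01662601  0.085     ] [0.70803403 0.05842503 0.026     ] 0.0864307989005992
37.95628355567191 post dist from side 0.012938398056748665 pin dist -0.01853743779802642 along from corner 0.03134892466807967
37.963741813603335 post dist from side 0.012920847915211725 pin dist -0.01852746267082337 along from corner 0.031347243011939294
```

Emit:
move_arm --targets '[{"xyz": [0,0,0],"yaw": 0},{"xyz": [0,0,0],"yaw": 0},{"xyz": [0.003,0,0.0005],"yaw": 0},{"xyz": [0.003,0,0.0005],"yaw": 0},{"xyz": [0.003,0,0.0005],"yaw": 0},{"xyz": [0,0,0],"yaw": 0}]' --jaw -0.3

```text
clock: 19.3
tool_pos: [0.6661, -0.0211, 0.0759]
tool_rot: [-177.4, -11.3, 130.7]
ft_force: [0.4, 0.1, -0.1]
finger_gap: 0.351
```

```bash
python3 - <<'E'
from h import *
st();snap('wrist','w11.png');
im=cv2.imread('pics/w11.png'); cv2.imwrite('pics/w11z.png',cv2.resize(im[200:340,180:380],None,fx=4,fy=4,interpolation=cv2.INTER_CUBIC))
print(wpix([.6652,-.0166,.085]))
E
```

```text
t 19.3 p [ 0.6661 -0.0211  0.0759] rpy [-177.44  -11.29  130.71] F [ 0.35  0.09 -0.1 ] gap 0.351 q [ 2. 52.  1. 79. -8. 59. 49.]
(np.float64(283.9755867707934), np.float64(296.1200691683738))
```

View pics/w11z.png

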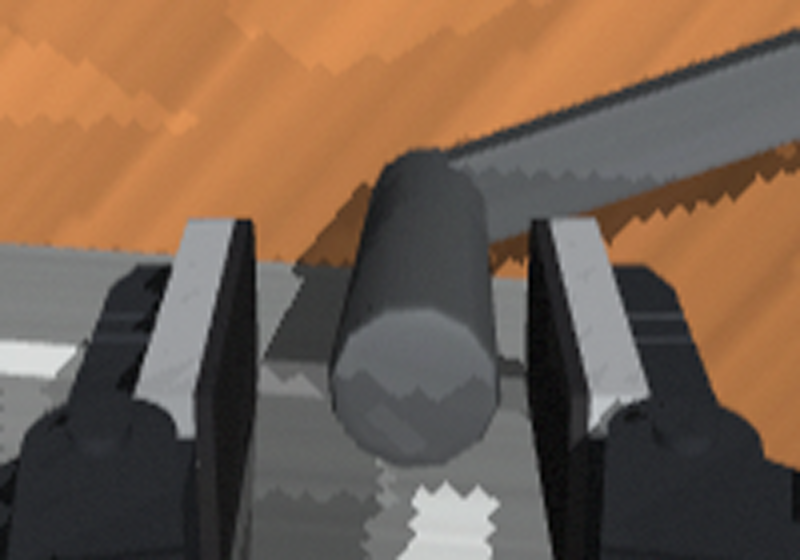

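Emit:
move_arm --targets '[{"xyz": [0.003,0.001,-0.001],"yaw": 0},{"xyz": [0.002,0,0],"yaw": 0},{"xyz": [0,0,0],"yaw": 0},{"xyz": [0,0,0],"yaw": 0},{"xyz": [0,0,0],"yaw": 0}]' --jaw -1 --grip_force 60

```text
clock: 19.98
tool_pos: [0.6658, -0.0181, 0.0772]
tool_rot: [-177.7, -11.0, 130.6]
ft_force: [0.1, -1.2, -2.2]
finger_gap: 0.17
```

```bash
python3 - <<'E'
from h import *
st();arc(3,1.5);snap('wrist','w12.png');
im=cv2.imread('pics/w12.png'); cv2.imwrite('pics/w12z.png',cv2.resize(im[200:340,180:380],None,fx=4,fy=4,interpolation=cv2.INTER_CUBIC))
E
```

```text
t 19.98 p [ 0.6658 -0.0181  0.0772] rpy [-177.66  -11.01  130.62] F [ 0.11 -1.18 -2.22] gap 0.17 q [ 2. 51.  1. 79. -8. 59. 48.]
ang 241.34 rad 0.0857
F [ 0.11 -1.18 -2.22]
{"xyz":[-0.0020,0.0008,-0.0004],"yaw":0},{"xyz":[-0.0020,0.0009,-0.0004],"yaw":0},{"xyz":[-0.0020,0.0009,-0.0004],"yaw":0}
```

View pics/w12z.png

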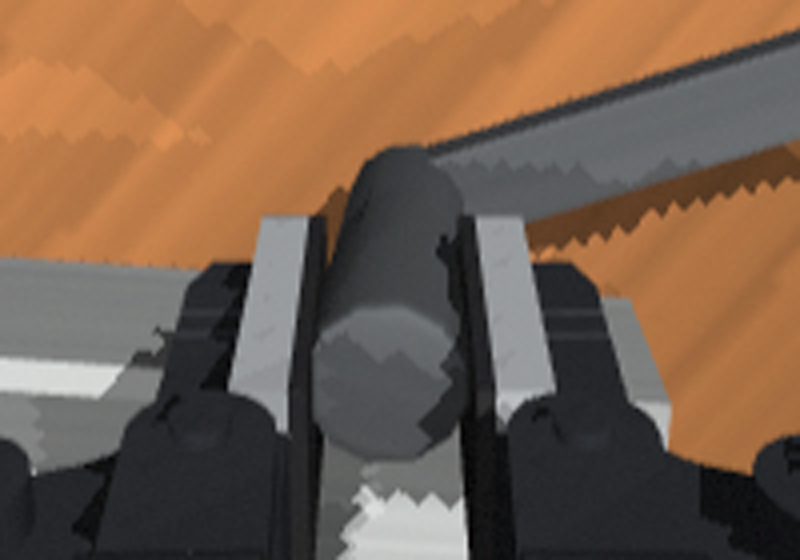

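Emit:
move_arm --targets '[{"xyz": [-0.0025,0.0009,-0.0004],"yaw": 0},{"xyz": [-0.0025,0.0009,-0.0004],"yaw": 0}]'

```text
clock: 20.27
tool_pos: [0.6678, -0.0191, 0.0771]
tool_rot: [-177.4, -11.4, 130.7]
ft_force: [-4.5, -1.0, 0.6]
finger_gap: 0.17
```

```bash
python3 - <<'E'
from h import *
st();arc(1,1.5)
E
```

```text
t 20.27 p [ 0.6678 -0.0191  0.0771] rpy [-177.43  -11.43  130.72] F [-4.53 -1.05  0.62] gap 0.17 q [ 2. 52.  1. 79. -8. 60. 49.]
ang 242.79000000000002 rad 0.0858
F [-4.53 -1.05  0.62]
{"xyz":[-0.0020,0.0008,-0.0004],"yaw":0}
```

Emit:
move_arm --targets '[{"xyz": [-0.0025,0.001,-0.0004],"yaw": 0},{"xyz": [-0.0025,0.001,-0.0004],"yaw": 0}]'

```text
clock: 20.52
tool_pos: [0.6697, -0.0202, 0.077]
tool_rot: [-177.2, -11.9, 130.9]
ft_force: [-5.7, -0.7, 2.8]
finger_gap: 0.169
```

```bash
python3 - <<'E'
from h import *
st();arc(1,1.5)
E
```

```text
t 20.52 p [ 0.6697 -0.0202  0.077 ] rpy [-177.17  -11.87  130.87] F [-5.67 -0.75  2.8 ] gap 0.169 q [ 2. 52.  1. 78. -8. 61. 49.]
ang 244.2 rad 0.0858
F [-5.67 -0.75  2.8 ]
{"xyz":[-0.0020,0.0009,-0.0004],"yaw":0}
```

Emit:
move_arm --targets '[{"xyz": [-0.003,0.0012,-0.0004],"yaw": 0},{"xyz": [-0.003,0.0012,-0.0004],"yaw": 0}]'

```text
clock: 20.78
tool_pos: [0.6716, -0.0211, 0.077]
tool_rot: [-176.8, -12.5, 131.1]
ft_force: [-7.3, -0.5, 2.9]
finger_gap: 0.167
```

```bash
python3 - <<'E'
from h import *
st();arc(1,1.5);snap('wrist','w13.png');
im=cv2.imread('pics/w13.png'); cv2.imwrite('pics/w13z.png',cv2.resize(im[200:340,180:380],None,fx=4,fy=4,interpolation=cv2.INTER_CUBIC))
cv2.imwrite('pics/w13y.png',cv2.resize(im[200:340,0:200],None,fx=4,fy=4,interpolation=cv2.INTER_CUBIC))
E
```

```text
t 20.77 p [ 0.6716 -0.0211  0.077 ] rpy [-176.85  -12.45  131.09] F [-7.32 -0.54  2.9 ] gap 0.167 q [ 2. 53.  1. 77. -8. 62. 49.]
ang 245.63 rad 0.0859
F [-7.32 -0.54  2.9 ]
{"xyz":[-0.0020,0.0009,-0.0004],"yaw":0}
```

View pics/w13z.png

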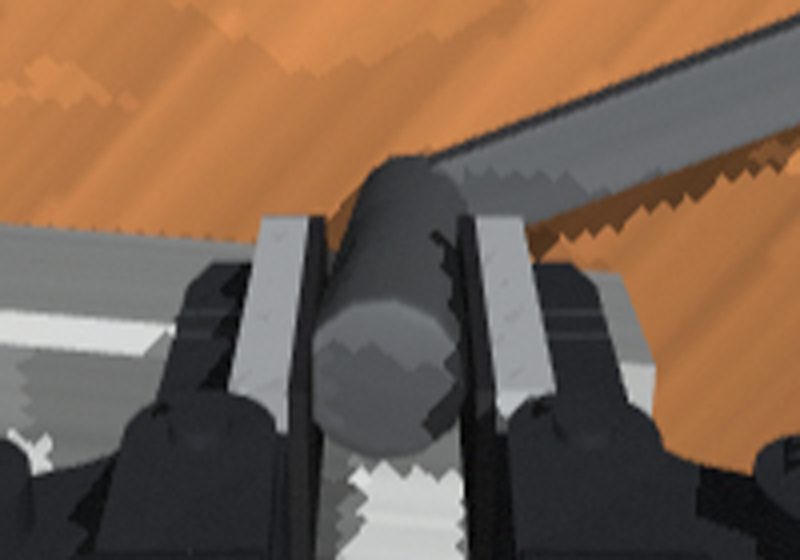

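View pics/w13y.png

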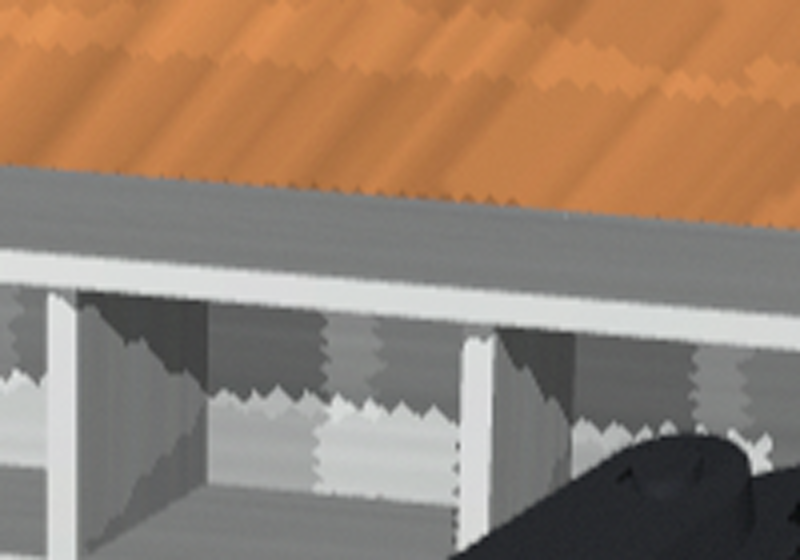

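```bash
python3 - <<'E'
from h import *
a=wray(0,262.3,.046);b=wray(200,278.75,.046);c=wray(344,290.5,.046);p=wray(277,293.5,.085);h=H
for q in(b,c):
  u=(q-a)[:2];th=np.arctan2(u[1],u[0]);n=np.array([-np.sin(th),np.cos(th)]);print(np.degrees(th),'post dist from side',(p-a)[:2]@n,'pin dist',(PIN-a[:2])@n, 'along from corner',(c-p)[:2]@(u/np.hypot(*u)))
print(p,c,np.hypot(*(p[:2]-h)))
s=read_state();f=np.array(s['ft_force']);t=np.radians(245.6);print('tang',f[:2]@[-np.sin(t),np.cos(t)],'rad',f[:2]@[np.cos(t),np.sin(t)])
E
```

```text
37.97202294803218 post dist from side 0.009723748152447462 pin dist -0.018585547051385883 along from corner 0.02992424283954706
37.98740312959418 post dist from side 0.00968683933796781 pin dist -0.01856515416979599 along from corner 0.029921643632757917
[ 0.66865659 -0.01784518  0.085     ] [ 0.69820135 -0.00706341  0.046     ] 0.08431500321572685
tang -6.096590952007086 rad 2.3033870296009225
```

Emit:
move_arm --targets '[{"xyz": [-0.0035,0.0014,-0.0006],"yaw": 0},{"xyz": [-0.0035,0.0014,-0.0006],"yaw": 0}]'

```text
clock: 21.08
tool_pos: [0.6739, -0.0225, 0.0768]
tool_rot: [-176.4, -13.1, 131.1]
ft_force: [-10.5, 1.8, 3.7]
finger_gap: 0.169
```

```bash
python3 - <<'E'
from h import *
st();arc(1,1.5)
s=read_state();f=np.array(s['ft_force']);t=np.radians(246);print('tang',f[:2]@[-np.sin(t),np.cos(t)],'rad',f[:2]@[np.cos(t),np.sin(t)])
E
```

```text
t 21.07 p [ 0.6739 -0.0225  0.0768] rpy [-176.43  -13.13  131.1 ] F [-10.49   1.81   3.72] gap 0.169 q [ 3. 53.  1. 75. -8. 63. 49.]
ang 247.35 rad 0.0863
F [-10.49   1.81   3.72]
{"xyz":[-0.0019,0.0010,-0.0007],"yaw":0}
tang -10.322060408809788 rad 2.6191926550871063
```

```bash
python3 - <<'E'
from h import *
snap('wrist','w14.png');
im=cv2.imread('pics/w14.png'); cv2.imwrite('pics/w14z.png',cv2.resize(im[200:340,180:380],None,fx=4,fy=4,interpolation=cv2.INTER_CUBIC))
cv2.imwrite('pics/w14y.png',cv2.resize(im[200:340,0:200],None,fx=4,fy=4,interpolation=cv2.INTER_CUBIC))
E
```

```text
(no output)
```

View pics/w14z.png

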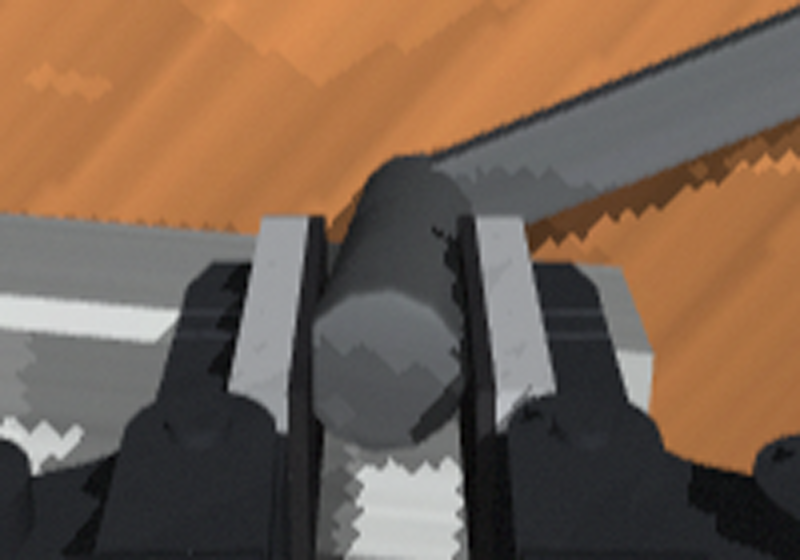

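View pics/w14y.png

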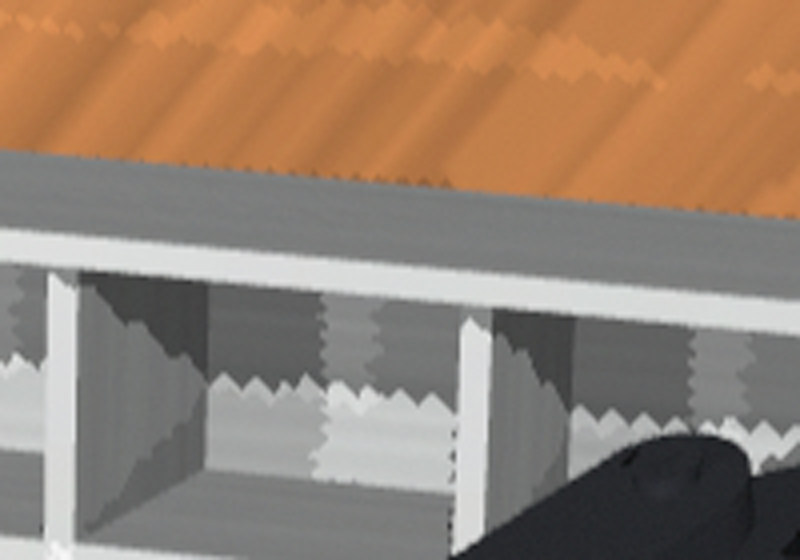

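```bash
python3 - <<'E'
from h import *
a=wray(0,200+229/4,.046);b=wray(200,200+300/4,.046);c=wray(180+654/4,200+350/4,.046);p=wray(180+388/4,200+367/4,.085)
for q in(b,c):
  u=(q-a)[:2];th=np.arctan2(u[1],u[0]);n=np.array([-np.sin(th),np.cos(th)]);print(np.degrees(th),'post dist from side',(p-a)[:2]@n,'pin dist',(PIN-a[:2])@n)
print(p)
E
```

```text
37.80312565000668 post dist from side 0.008341088614860354 pin dist -0.018821298972264453
37.84128699391695 post dist from side 0.00824890220449695 pin dist -0.01877075092171748
[ 0.67046893 -0.01868702  0.085     ]
```

Emit:
move_arm --targets '[{"xyz": [-0.0035,0.0014,-0.0006],"yaw": 0},{"xyz": [-0.0035,0.0014,-0.0006],"yaw": 0}]'

```text
clock: 21.38
tool_pos: [0.6742, -0.0227, 0.0767]
tool_rot: [-175.9, -14.1, 130.9]
ft_force: [-11.5, 2.0, 4.1]
finger_gap: 0.171
```

```bash
python3 - <<'E'
from h import *
st();arc(1,1.5)
s=read_state();f=np.array(s['ft_force']);t=np.radians(246);print('tang',f[:2]@[-np.sin(t),np.cos(t)],'rad',f[:2]@[np.cos(t),np.sin(t)])
E
```

```text
t 21.38 p [ 0.6742 -0.0227  0.0767] rpy [-175.88  -14.1   130.88] F [-11.46   1.96   4.11] gap 0.171 q [ 3. 54.  1. 74. -8. 65. 49.]
ang 247.57 rad 0.0863
F [-11.46   1.96   4.11]
{"xyz":[-0.0018,0.0010,-0.0009],"yaw":0}
tang -11.26904124810721 rad 2.871615556618024
```

Emit:
move_arm --targets '[{"xyz": [-0.0015,0.0005,0],"yaw": 0},{"xyz": [0,0,0],"yaw": 0},{"xyz": [0,0,0],"yaw": 0},{"xyz": [0,0,0],"yaw": 0}]' --jaw 0

```text
clock: 21.88
tool_pos: [0.6779, -0.0244, 0.0768]
tool_rot: [-176.0, -13.8, 130.9]
ft_force: [-1.0, 0.9, -0.1]
finger_gap: 0.499
```

```bash
python3 - <<'E'
from h import *
st();snap('wrist','w15.png');
im=cv2.imread('pics/w15.png'); cv2.imwrite('pics/w15z.png',cv2.resize(im[200:340,180:380],None,fx=4,fy=4,interpolation=cv2.INTER_CUBIC))
s=read_state();plan2(np.array([s['tool_pos'][0],s['tool_pos'][1],.16]),0,4)
E
```

```text
t 21.88 p [ 0.6779 -0.0244  0.0768] rpy [-176.    -13.8   130.86] F [-1.04  0.87 -0.13] gap 0.499 q [ 3. 54.  1. 74. -8. 65. 49.]
{"xyz":[0.0050,-0.0014,-0.0201],"yaw":0.0},{"xyz":[0.0050,-0.0014,-0.0201],"yaw":0.0},{"xyz":[0.0050,-0.0014,-0.0201],"yaw":0.0},{"xyz":[0.0050,-0.0014,-0.0201],"yaw":0.0}
z axis [-0.209  0.134 -0.969] x [-0.635  0.734  0.239]
```

View pics/w15z.png

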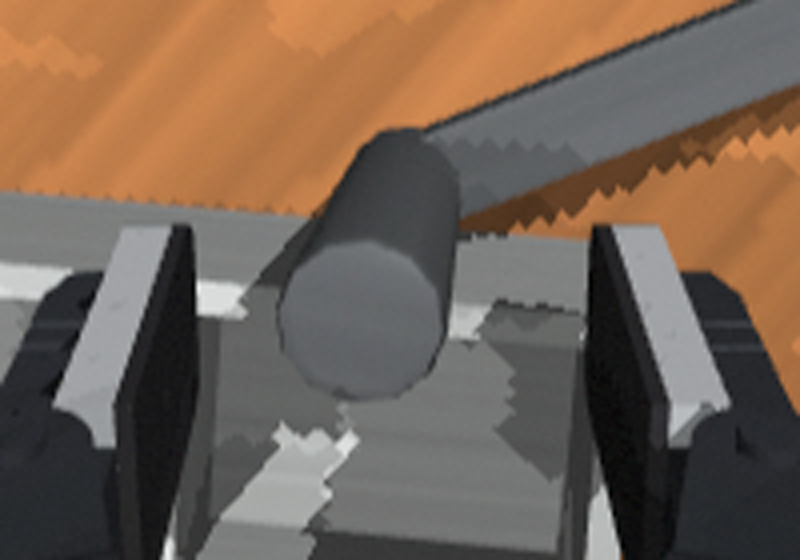

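Emit:
move_arm --targets '[{"xyz": [0.004,-0.001,-0.018],"yaw": 0},{"xyz": [0.005,-0.0014,-0.02],"yaw": 0},{"xyz": [0.005,-0.0014,-0.02],"yaw": 0},{"xyz": [0.018,-0.0014,-0.02],"yaw": 0},{"xyz": [0.03,-0.0014,-0.005],"yaw": 0},{"xyz": [0.01,0,0],"yaw": 0},{"xyz": [0,0,0],"yaw": 0}]'

```text
clock: 22.8
tool_pos: [0.6468, 0.0127, 0.1876]
tool_rot: [-176.5, -13.3, 130.9]
ft_force: [-0.3, -0.7, 0.0]
finger_gap: 0.5
```

```bash
python3 - <<'E'
from h import *
st();snap('wrist','w16.png')
E
```

```text
t 22.8 p [0.6468 0.0127 0.1876] rpy [-176.5   -13.27  130.9 ] F [-0.3  -0.7   0.04] gap 0.5 q [-0. 44.  1. 77. -9. 71. 45.]
```

View pics/w16.png

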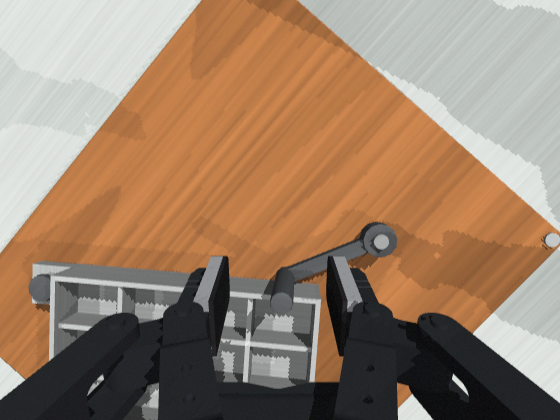

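```bash
python3 - <<'E'
from h import *
plan2([.74,-.12,.24],0,5)
E
```

```text
{"xyz":[-0.0289,-0.0043,-0.0174],"yaw":0.0},{"xyz":[-0.0289,-0.0043,-0.0174],"yaw":0.0},{"xyz":[-0.0289,-0.0043,-0.0174],"yaw":0.0},{"xyz":[-0.0289,-0.0043,-0.0174],"yaw":0.0},{"xyz":[-0.0289,-0.0043,-0.0174],"yaw":0.0}
z axis [-0.196  0.133 -0.972] x [-0.637  0.736  0.229]
```

Emit:
move_arm --targets '[{"xyz": [-0.029,-0.0043,-0.0174],"yaw": 0},{"xyz": [-0.029,-0.0043,-0.0174],"yaw": 0},{"xyz": [-0.029,-0.0043,-0.0174],"yaw": 0},{"xyz": [-0.029,-0.0043,-0.0174],"yaw": 0},{"xyz": [-0.029,-0.0043,-0.0174],"yaw": 0},{"xyz": [0,0,0],"yaw": 0},{"xyz": [0,0,0],"yaw": 0}]'

```text
clock: 23.72
tool_pos: [0.7426, -0.1303, 0.2334]
tool_rot: [-175.9, -13.4, 130.4]
ft_force: [0.0, -0.0, -0.4]
finger_gap: 0.502
```

```bash
python3 - <<'E'
from h import *
st();snap('wrist','w17.png')
E
```

```text
t 23.73 p [ 0.7426 -0.1303  0.2334] rpy [-175.91  -13.43  130.41] F [ 0.03 -0.01 -0.4 ] gap 0.502 q [10. 55.  2. 45. -7. 93. 52.]
```

View pics/w17.png

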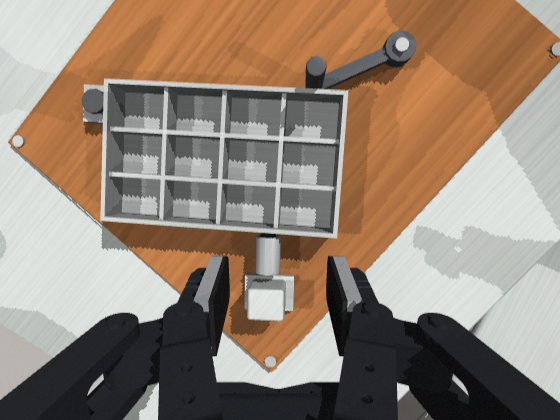

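```bash
python3 - <<'E'
from h import *
im=cv2.imread('pics/w17.png')
a=cv2.resize(im[210:300,220:350],None,fx=6,fy=6,interpolation=cv2.INTER_CUBIC)[:, :780];cv2.imwrite('pics/z1.png',a)
a=cv2.resize(im[40:130,270:400],None,fx=6,fy=6,interpolation=cv2.INTER_CUBIC)[:, :780];cv2.imwrite('pics/z2.png',a)
E
```

```text
(no output)
```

View pics/z1.png

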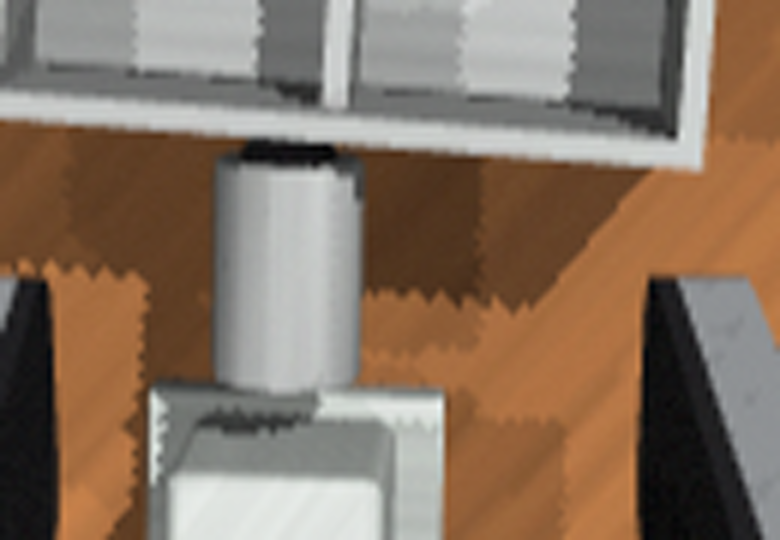

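View pics/z2.png

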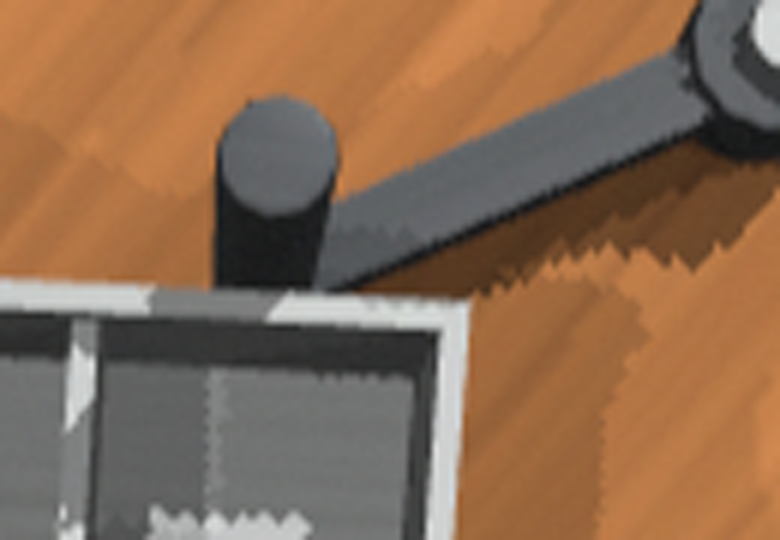

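```bash
python3 - <<'E'
from h import *
a=wray(106,79.5,.046);b=wray(347.3,90.2,.046);p=wray(316.7,65.8,.085)
u=(b-a)[:2];L=np.hypot(*u);th=np.arctan2(u[1],u[0]);n=np.array([-np.sin(th),np.cos(th)])
print(np.degrees(th),L,'post',(p-a)[:2]@n,p,'pin',(PIN-a[:2])@n,'x along',(p[:2]-PIN)@u/L)
b=.0
st()
E
```

```text
37.91894890211683 0.21699010799213753 post 0.007916442528941608 [ 0.67043061 -0.01998299  0.085     ] pin -0.01781388006670355 x along 0.21352156093432856
t 23.77 p [ 0.7424 -0.1308  0.2333] rpy [-175.85  -13.41  130.39] F [-0.56 -0.56 -0.69] gap 0.502 q [10. 55.  2. 45. -7. 93. 52.]
```

```bash
python3 - <<'E'
from h import *
print(sign_off())
E
```

```text
the job is handed in; nothing more can be done
None
```

I swung the tray about 49° clockwise onto the bumper and pressed it fully in. I then brought the latch post round against the tray's side, let go and handed the job in at about 24 s of the 72 s allowed.

- **Tray and bumper:** The plain sliding push was about 3.5 N. The tray then stopped moving while the push kept rising. I held 12.4 to 13.1 N for about half a second, roughly 9 to 9.6 N above the sliding push, then let go.
- **Latch:** The post slipped about 9 mm along the pads on the way, so I gripped it again with more force. I then closed it until it stalled against the tray at about 11 N.
- **Final check:** The last wrist picture puts the post's axis 7.9 mm from the tray's side, where 8 mm means touching. It is about 214 mm from the pin, near the end of the allowed range. The tray's angle, 37.9°, matched the readings taken before I released it, and the plunger is against the tray. The robot was clear of everything.
- **What disagreed:**
  - My first estimate of the tray's angle, from the arm's position, was about 1° off the picture. I used the picture for the latch.
  - The tool tilted about 14° under load and could not be straightened. It did no harm that I could see.
  - The pictures show a little rubber between the sleeve and the tray. That the plunger is fully in therefore rests on the force and the stall, not on the picture.

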